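Check-weigh a knocked-over calibration weight and put the set back in its block

ROBOT

A 6-joint arm with a two-finger parallel gripper is mounted at the origin on the work surface. World frame = base frame: x ahead of the robot, y to its left, z up, the work surface at z = 0. Lengths are in mm, angles in rad, forces in N, time in s.
With the tool pointing down it reaches from about 275 to 825 mm from the base axis. Payload 4.9 kg.
Tool frame: the origin (TCP) lies at the very end of the fingers, on their centre line; the grasp point (between the pads) lies arm.tcp_to_grasp behind it (arm.tcp_to_grasp is the distance from the TCP to the grasp point, in mm); x points along the fingers, y is the direction in which the jaws open and shut, and the axes are right-handed (so a half turn about x gives the same grasp; the last joint's range is limited). The gripper opens to 85 mm and grips with 20 to 120 N. Pads are 22 mm wide; open, the fingers measure 114 mm over their backs; the gripper's body (76 mm by 85 mm) begins 54 mm behind the grasp point. The pads swing forward as they close: fully open they stand 13 mm farther back than shut.
Start: joints at [1.17, 0.326, -0.193, 1.052, 0, 1.437], TCP at [144.999, 530.56, 231.281] pointing down, gripper open.
Joint ranges: [-2.65, 2.65], [-0.97, 1.79], [-1.3, 1.35], [-1.93, 2.1], [-1.47, 1.37], [-3.14, 3.14]. Speed limits (rad/s): [2.57, 2.57, 3.14, 3.14, 3.14, 3.14].

INTERFACE

Orientations are given as a unit quaternion [x, y, z, w].
In Python, from station import arm, cams, spot_in gives the robot as it stands. The module is installed in compiled form; this text tells all that it offers.
- The arm moves only by the tool arm_command, never from a script. Its argument "plan" is a list of rows, each an object of numbers: "x", "y", "z": the shift along the tool's x, y, z in mm; "rx", "ry", "rz": the turn, a rotation vector about the tool's x, y, z in degrees; "grip": the opening, from 0 (shut) to 1 (fully open). In form: [{"x": .., "y": .., "z": .., "rx": .., "ry": .., "rz": .., "grip": ..}, ...]. A call has 1 to 8 rows; each row is the pose to reach, as a shift and turn from the pose commanded when the call began, along the tool's axes at that moment; what a row does not reach only later rows make up. A row lasts 1/8 s, in which the tool goes at most 62.5 mm and 10.7 degrees, less where a joint would pass 70% of its speed; a pose out of reach is approached as far as the arm can. A call with a gripper value outside its range is refused whole. The fingers move at their own pace and stop on an object; the grip force is fixed at half the most. Time passes only in rows, so rows that repeat a pose let the fingers close. It gives the time, the measured TCP pose, the force and the opening at its end, in the units of the state.
- arm.get_obs(): the state, without advancing time (a new reading comes with each control period).
- cams.snapshot(name): name is "scene" or "top" or "wrist"; returns a dict with "color" (480x640x3 uint8, red, green, blue), "K" (3x3 intrinsics, pixels), "extrinsics" (4x4, takes a point from world to camera coordinates); the wrist camera has in their place "hand_eye" (4x4, takes a point from camera to tool coordinates, whose origin is the TCP and whose axes are the tool frame's). Camera axes: x right, y down, z forward; pixel columns grow to the right and rows downward; lengths in mm; the calibration is good to about 2 mm. A picture is of the moment at which its call begins: read the wrist's pose just before it. There is no depth.
- arm.sign_off(): hands the job in, once; it reports no verdict.
Trained networks look in a picture, given as the dict that the camera call returned (one of the last four; its "shot" number tells which), for a name from the list of things; names that differ only in an ending like _2 or _b are one class to them, and where a whole thing is asked for, a point or a joint stands for the part that bears it (a point fixed in the world has none). Each returns a list of dicts, best first, with "score" (0 to 1); they miss things now and then, are a little off and sometimes report something else, mostly with a low value. They report only what shows in the picture. A call takes as long as a camera call. They do not tell look-alikes from the thing itself.
- spot_in(target, picture): "uv" ([column, row] in pixels, amid what is visible of it).
The state is a dict: "time_s": time; "qpos": joint angles; "qvel": joint speeds; "joint_torque": joint torques, N m; "eef_pos": TCP position; "ee_rot": TCP orientation; "wrist_force": force on the tool from outside, world axes, zero at the start; "wrist_torque": the same for the moment, N m; "opening": opening from 0.0 (shut) to 1.0 (fully open).
Only numpy, scipy, OpenCV 4.12 (cv2) and the standard library are available. Lean on these libraries where they do the work, as an engineer would, in place of code of your own. Each camera call takes 0.05 s, during which the arm holds its last target. There are 200 camera calls.

TASK

The largest of the three loose steel calibration weights has been knocked over: stand it upright in the middle of the balance pan and leave it there, let go, for a good two seconds so that the reading settles. Then put all three loose weights back in the wooden weight block, each upright and fully home in the well of its own size. Lower the weights gently all the way down and never let one drop, do not press hard on the balance, and leave the block's cover, the forceps and the white tube rack as they are.

Things in the scene. Friction and masses are not known exactly. Their poses are not given: they have to be found in the camera images.
- w500: the largest loose weight, steel, 500 g, 70 mm tall: round body 38 mm in diameter and 52 mm high, neck 17 mm in diameter and 5 mm high, knob 22 mm in diameter and 13 mm high. Starts lying on its side on the bench. Origin: centre of its flat base; z axis along the weight from base to knob (level at the start, pointing to the left or half left and away)
- w200: the middle loose weight, polished steel, 200 g, 52 mm tall, standing upright on the bench: body 28 mm in diameter and 36 mm high, neck 12 mm in diameter and 5 mm high, knob 16 mm in diameter and 11 mm high. Origin: centre of its base; z axis from base to knob
- w100: the smallest loose weight, polished steel, 100 g, 44 mm tall, standing upright on the bench: body 22 mm in diameter and 30 mm high, neck 9 mm in diameter and 4 mm high, knob 13 mm in diameter and 10 mm high. Origin: centre of its base; z axis from base to knob
- balance: white balance, fixed, 170 mm wide (y), 230 mm deep (x -140 to +90 mm), casing 58 mm high, flat round steel pan 120 mm in diameter, its top 76 mm above the bench and clear all round; a grey keypad with dark display slopes down at the front (-x). Origin: on the bench under the pan's centre. It stands left or right of the robot's middle line
- pan (a point): centre of the balance pan's top surface; z up
- block: oblong wooden weight block, fixed, 70 mm deep (x), 236 mm long (y), flat top 64 mm above the bench; five round wells in a row, largest at +y; the three largest are empty, the other two hold small weights (knobs 13 mm above the top). Wells are 4 mm wider than the weights' bodies, with a 2 mm chamfer. Origin: on the bench under its middle. Stands on the other side from the balance
- well500 (a point): centre of the floor of the largest well (42 mm wide, 50 mm deep), 87 mm from the block's origin along its +y, 14 mm above the bench. A 500 g weight that is home shows 2 mm of its body, its neck and its knob above the block's top. z up
- well200 (a point): centre of the floor of the second well (32 mm wide, 34 mm deep), 30 mm from the block's origin along its +y, 30 mm above the bench. The weight that is home shows 2 mm of its body, its neck and its knob. z up
- well100 (a point): centre of the floor of the third well (26 mm wide, 28 mm deep), 19 mm from the block's origin along its -y, 36 mm above the bench. The weight that is home shows 2 mm of its body, its neck and its knob. z up
- cover: bystander: the wooden block's lift-off cover, an open tray 70 x 236 mm, 34 mm high, lying open side up just in front of the robot. Origin: centre of its underside; long side along y
- forceps: bystander: steel weight forceps 135 mm long, 8 mm high, lying flat just in front of the robot. Origin: centre of the underside; length along x
- tube_rack: bystander: white two-row rack of capped tubes, 66 x 260 mm, 84 mm high, long side along y, at the far edge of the work. Origin: centre of its underside
Things that resemble listed ones, but are neither listed nor needed, are in the scene too. Leave any red look-alike of the w200 alone.

How it is judged:
By the outcome, as a careful person would: the job done as asked, in the order asked, and still so for the second after the job is handed in, with the robot touching nothing.
It also fails if it takes over 72 s, if anything falls off the work surface, if the arm or the gripper's body presses on something with over 40 N, if the wrist force passes 120 N, or if a joint passes its speed limit or range.

## Working session

There is one attempt and no reset: what is moved stays moved. The work goes in short steps, Python scripts to look and compute and a tool call to move; the robot and the scene stay as the last step left them, time stands still between calls to the robot, and variables do not carry over. Pictures are saved under pics/ and viewed, about 8 in all and at most 12, crops included, and the job is handed in when it is done.

Besides the shell and the picture viewer there is one more tool, called after "Request:" as name(argument=value, ...) on one line, values as JSON. arm_command: Moves the arm, as the interface text tells. Its arguments: {"type":"object","properties":{"plan":{"type":"array","items":{"type":"object","properties":{"x":{"type":"number"},"y":{"type":"number"},"z":{"type":"number"},"rx":{"type":"number"},"ry":{"type":"number"},"rz":{"type":"number"},"grip":{"type":"number"}}}}},"required":["plan"]}

```bash
mkdir -p pics; cat > h.py <<'E'
import numpy as np, cv2
from scipy.spatial.transform import Rotation as R
from station import arm, cams, spot_in
def save(s,n,crop=None,f=1):
    im=s["color"][:,:,::-1]
    if crop: im=im[crop[1]:crop[3],crop[0]:crop[2]]
    cv2.imwrite("pics/"+n,cv2.resize(im,None,fx=f,fy=f))
def T(o):
    M=np.eye(4);M[:3,:3]=R.from_quat(o["ee_rot"]).as_matrix();M[:3,3]=o["eef_pos"];return M
def snap(n):
    o=arm.get_obs();s=cams.snapshot(n)
    s["c2w"]=T(o)@s["hand_eye"] if n=="wrist" else np.linalg.inv(s["extrinsics"])
    return s
def ray(s,uv,z):
    d=s["c2w"][:3,:3]@np.linalg.inv(s["K"])@np.array([uv[0],uv[1],1.]);c=s["c2w"][:3,3]
    return c+d*(z-c[2])/d[2]
def proj(s,p):
    q=np.linalg.inv(s["c2w"])@np.append(p,1);q=s["K"]@q[:3];return q[:2]/q[2]
def rel(o,p): # world point -> shift in tool axes
    return T(o)[:3,:3].T@(np.array(p)-o["eef_pos"])
E
python3 - <<'E'
from h import *
np.set_printoptions(precision=1,suppress=True)
o=arm.get_obs();print(o["time_s"],o["eef_pos"],T(o)[:3,:3],arm.tcp_to_grasp,o["opening"],o["wrist_force"])
a=snap("top");save(a,"top.png")
print("top cam",a["c2w"][:3,3],a["c2w"][:3,2])
Z=dict(w500=19,w200=52,w100=44,balance=76,block=64,cover=34,forceps=8,tube_rack=84)
for k,z in Z.items():
    for d in spot_in(k,a)[:4]: print(k,np.round(d["score"],2),np.array(d["uv"]),ray(a,d["uv"],z))
b=snap("scene");save(b,"scene.png")
print("scene cam",b["c2w"][:3,3])
for k in("w500","w200","w100"):
    for d in spot_in(k,b)[:4]: print(k,np.round(d["score"],2),np.array(d["uv"]),ray(b,d["uv"],Z[k]/2 if k!="w500" else 19))
E
```

```text
0.0 [144.8 530.  230.5] [[-0.   0.3  1. ]
 [-0.   1.  -0.3]
 [-1.  -0.  -0. ]] 18.700000000000003 1.0010869522424064 [ 0.2 -0.3  0.5]
top cam [ 462.5   66.  1105. ] [ 0.1 -0.  -1. ]
w500 0.63 [370.1 285.9] [460.2 -59.6  19. ]
w500 0.55 [322.  191.7] [668.3  39.3  19. ]
w200 0.63 [370.1 285.9] [460.2 -55.7  52. ]
w200 0.55 [322.  191.7] [662.1  40.1  52. ]
w100 0.63 [370.1 285.9] [460.2 -56.7  44. ]
w100 0.55 [322.  191.7] [663.6  39.9  44. ]
balance 0.81 [466.6 248.7] [ 532.1 -254.6   76. ]
block 0.72 [218.4 223.1] [598.2 258.2  64. ]
cover 0.81 [427.8 344. ] [ 335.2 -175.8   34. ]
forceps 0.71 [252.3 337.5] [355.1 197.2   8. ]
tube_rack 0.63 [337.5 136.7] [771.2   5.9  84. ]
scene cam [1093.2  436.1  620. ]
w500 0.91 [314.9 284.7] [598.1  87.9  19. ]
w500 0.83 [293.3 217.6] [457.4 -65.   19. ]
w500 0.62 [269.4 297.6] [668.9  40.   19. ]
w500 0.55 [232.7 271.9] [655.9 -57.9  19. ]
w200 0.91 [314.9 284.7] [603.9  91.9  26. ]
w200 0.83 [293.3 217.6] [464.8 -59.2  26. ]
w200 0.62 [269.4 297.6] [673.8  44.6  26. ]
w200 0.55 [232.7 271.9] [661.  -52.1  26. ]
w100 0.91 [314.9 284.7] [600.6  89.6  22. ]
w100 0.83 [293.3 217.6] [460.6 -62.5  22. ]
w100 0.62 [269.4 297.6] [671.  42.  22.]
w100 0.55 [232.7 271.9] [658.1 -55.4  22. ]
```

View pics/top.png

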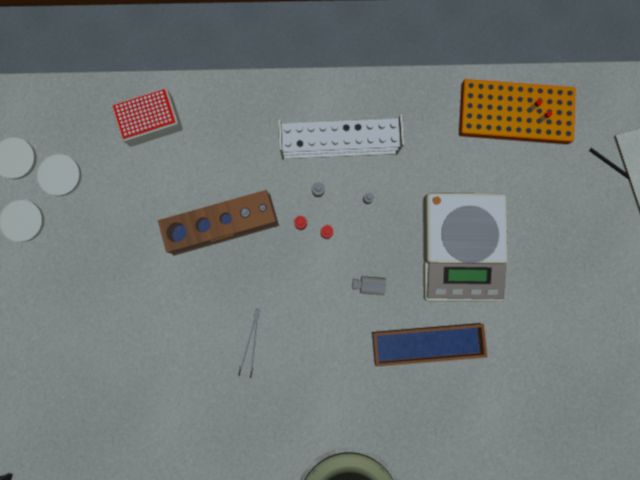

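View pics/scene.png

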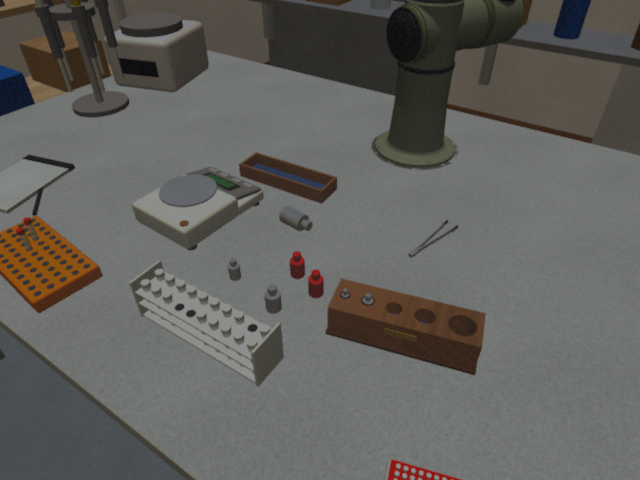

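The top view shows w500 lying at (370,285) with its knob to the left (+y). w200 is at (318,189), w100 at (368,198), the red look-alikes at (301,222) and (327,231), the pan at (470,234) and the wells at (178,232), (203,225) and (225,218). The scene view agrees.

```bash
cat >> h.py <<'E'
def Rt(yaw,tilt=0,axis=(1,0,0)): # tool down, jaw direction at yaw (deg); then tilted about the given world axis
    y=np.array([np.cos(np.radians(yaw)),np.sin(np.radians(yaw)),0]);x=np.array([0,0,-1.]);
    M=np.c_[x,y,np.cross(x,y)]
    a=np.array(axis,float);return R.from_rotvec(np.radians(tilt)*a/np.linalg.norm(a)).as_matrix()@M
def go(p,M,o=None):
    o=o or arm.get_obs();A=T(o)[:3,:3]
    s=A.T@(np.array(p)-o["eef_pos"]);r=np.degrees(R.from_matrix(A.T@M).as_rotvec())
    print("shift",np.round(s,1),"turn",np.round(r,1))
E
python3 - <<'E'
from h import *
np.set_printoptions(precision=2,suppress=True)
a=snap("top")
w=snap("wrist");print(w["hand_eye"],w["K"])
for n,uv,z in [("well5",(178,232),64),("well2",(203,225),64),("well1",(225,218),64),("w2",(318,189),50),("w1",(368,198),43),("pan",(470,234),76),("5base",(385,286),19),("5knob",(353,284),19)]: print(n,ray(a,uv,z))
go((530,240,300),Rt(15))
go((450,-60,300),Rt(0))
go((600,-10,300),Rt(0))
E
```

```text
[[   0.     -0.27    0.96 -143.65]
 [   1.      0.     -0.      0.28]
 [  -0.      0.96    0.27  -68.8 ]
 [   0.      0.      0.      1.  ]] [[361.45   0.   317.02]
 [  0.   361.45 239.14]
 [  0.     0.     1.  ]]
well5 [581.37 342.37  64.  ]
well2 [594.9  290.34  64.  ]
well1 [608.6  244.41  64.  ]
w2 [668.48  48.47  50.  ]
w1 [647.99 -58.34  43.  ]
pan [ 562.39 -263.09   76.  ]
5base [459.21 -91.77  19.  ]
5knob [465.12 -22.74  19.  ]
shift [ -68.7 -178.7  448. ] turn [59.7  0.  -0. ]
shift [ -68.7 -489.2  449.9] turn [74.7  0.  -0. ]
shift [ -68.7 -401.4  581.4] turn [74.7  0.  -0. ]
```

Request:
arm_command(plan=[{"x": -40, "y": -80, "z": 500, "rx": 60}, {"x": -40, "y": -80, "z": 500, "rx": 60}, {"x": -40, "y": -80, "z": 500, "rx": 60}, {"x": -40, "y": -80, "z": 500, "rx": 60}, {"x": -40, "y": -80, "z": 500, "rx": 60}, {"x": -40, "y": -80, "z": 500, "rx": 60}, {"x": -40, "y": -80, "z": 500, "rx": 60}, {"x": -40, "y": -80, "z": 500, "rx": 60}])

```text
schema error: expected keys x, y, z, rx, ry, rz, grip
```

```bash
python3 - <<'E'
from h import *
np.set_printoptions(precision=1,suppress=True)
o=arm.get_obs();print(o["time_s"],o["eef_pos"],o["qpos"])
w=snap("wrist");save(w,"w1.png")
np.save("w1.npy",dict(K=w["K"],c2w=w["c2w"]),allow_pickle=True)
for k,z in dict(w200=40,block=64).items():
    for d in spot_in(k,w)[:5]: print(k,np.round(d["score"],2),np.array(d["uv"]),ray(w,d["uv"],z))
go((450,-60,250),Rt(0))
E
```

```text
0.75 [145.  530.5 231.3] [ 1.2  0.3 -0.2  1.1 -0.   1.4]
shift [ -18.7 -489.2  449.9] turn [74.7  0.  -0. ]
```

View pics/w1.png

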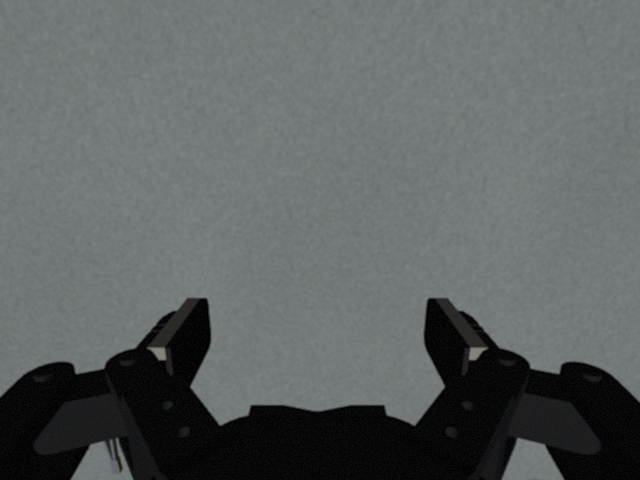

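The call was refused because rows need all the keys, so this picture shows only the bench and the open fingers, at the start pose.

Request:
arm_command(plan=[{"x": -40, "y": -80, "z": 500, "rx": 60, "ry": 0, "rz": 0, "grip": 1}, {"x": -40, "y": -80, "z": 500, "rx": 60, "ry": 0, "rz": 0, "grip": 1}, {"x": -40, "y": -80, "z": 500, "rx": 60, "ry": 0, "rz": 0, "grip": 1}, {"x": -40, "y": -80, "z": 500, "rx": 60, "ry": 0, "rz": 0, "grip": 1}, {"x": -40, "y": -80, "z": 500, "rx": 60, "ry": 0, "rz": 0, "grip": 1}, {"x": -40, "y": -80, "z": 500, "rx": 60, "ry": 0, "rz": 0, "grip": 1}, {"x": -40, "y": -80, "z": 500, "rx": 60, "ry": 0, "rz": 0, "grip": 1}, {"x": -40, "y": -80, "z": 500, "rx": 60, "ry": 0, "rz": 0, "grip": 1}])

```text
time_s: 1.9
eef_pos: [600.8, 323.8, 270.9]
ee_rot: [0.432, 0.56, -0.432, 0.56]
wrist_force: [0.5, 0.7, -0.8]
opening: 1.002
```

```bash
python3 - <<'E'
from h import *
np.set_printoptions(precision=1,suppress=True)
o=arm.get_obs();print(o["time_s"],o["eef_pos"],o["qpos"])
w=snap("wrist");save(w,"w2.png")
import pickle;pickle.dump(w,open("w2.pkl","wb"))
for k,z in dict(w200=45,block=64).items():
    for d in spot_in(k,w)[:5]: print(k,np.round(d["score"],2),np.array(d["uv"]),ray(w,d["uv"],z))
go((450,-60,250),Rt(0))
E
```

```text
1.9 [600.8 323.8 270.9] [0.4 0.6 0.3 1.3 0.  1.7]
w200 0.7 [243.2 406. ] [577.4  60.4  45. ]
w200 0.64 [272.8 380. ] [604.2 106.   45. ]
w200 0.56 [318.3 402.2] [665.   89.2  45. ]
block 0.83 [302.3 254.7] [599.1 274.5  64. ]
shift [  19.7 -242.3  332.7] turn [14.5  0.   0. ]
```

View pics/w2.png

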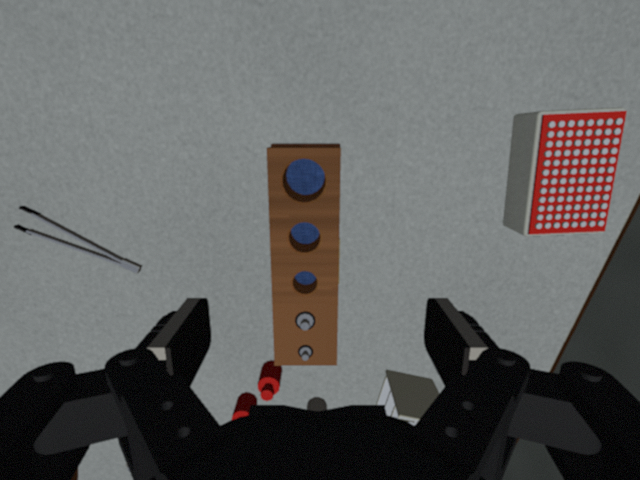

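The block's top face runs (268,147)–(340,145)–(337,364)–(275,365), with wells at (305,178), (305,236) and (305,281). The jaws already line up with the block's depth.

```bash
python3 - <<'E'
from h import *
import pickle;w=pickle.load(open("w2.pkl","rb"))
np.set_printoptions(precision=1,suppress=True)
hsv=cv2.cvtColor(w["color"],cv2.COLOR_RGB2HSV)
roi=np.zeros((480,640),np.uint8);roi[130:385,255:350]=1
rgb=w["color"].astype(int)
m=((rgb[...,0]>rgb[...,2]+25)&(rgb[...,1]>rgb[...,2]+5)&(roi>0)).astype(np.uint8)
m[370:]=0
c=max(cv2.findContours(m,0,2)[0],key=cv2.contourArea)
h=cv2.convexHull(c);q=cv2.approxPolyDP(h,6,True)[:,0];print("hull",q.tolist())
P=np.array([ray(w,p,64)[:2] for p in h[:,0]]);r=cv2.minAreaRect(P.astype(np.float32));print(r)
b=((rgb[...,2]>rgb[...,0]+15)&(roi>0)).astype(np.uint8)
n,l,s,ce=cv2.connectedComponentsWithStats(b)
for i in range(1,n):
    if s[i,4]>60: print("blue",s[i],ce[i])
for p in q: print(p,ray(w,p,64)[:2])
for uv in [(305,178),(305,236),(305,281)]: print(ray(w,uv,64)[:2])
E
```

```text
hull [[338, 145], [336, 364], [274, 366], [267, 148]]
((603.9036865234375, 263.59228515625), (70.55155944824219, 242.31344604492188), 14.310550689697266)
blue [ 286  159   39   36 1078] [304.7 176.3]
blue [291 223  28  21 455] [304.6 232.7]
blue [295 272  21  13 202] [305.  277.6]
[338 145] [605.1 388.2]
[336 364] [667.  159.2]
[274 366] [600.4 139. ]
[267 148] [541.3 368.6]
[582.7 350.6]
[596.9 294.4]
[608.9 247.2]
```

Request:
arm_command(plan=[{"x": 20, "y": -240, "z": 330, "rx": 14.5, "ry": 0, "rz": 0, "grip": 1}, {"x": 20, "y": -240, "z": 330, "rx": 14.5, "ry": 0, "rz": 0, "grip": 1}, {"x": 20, "y": -240, "z": 330, "rx": 14.5, "ry": 0, "rz": 0, "grip": 1}, {"x": 20, "y": -240, "z": 330, "rx": 14.5, "ry": 0, "rz": 0, "grip": 1}, {"x": 20, "y": -240, "z": 330, "rx": 14.5, "ry": 0, "rz": 0, "grip": 1}, {"x": 20, "y": -240, "z": 330, "rx": 14.5, "ry": 0, "rz": 0, "grip": 1}, {"x": 20, "y": -240, "z": 330, "rx": 14.5, "ry": 0, "rz": 0, "grip": 1}, {"x": 20, "y": -240, "z": 330, "rx": 14.5, "ry": 0, "rz": 0, "grip": 1}])

```text
time_s: 3.05
eef_pos: [449.3, -55.8, 250.8]
ee_rot: [0.5, 0.5, -0.5, 0.5]
wrist_force: [0.1, -0.5, -0.3]
opening: 0.995
```

```bash
python3 - <<'E'
from h import *
np.set_printoptions(precision=1,suppress=True)
w=snap("wrist");save(w,"w3.png")
import pickle;pickle.dump(w,open("w3.pkl","wb"))
for k,z in dict(w500=19,w200=45,balance=76).items():
    for d in spot_in(k,w)[:5]: print(k,np.round(d["score"],2),np.array(d["uv"]),ray(w,d["uv"],z))
E
```

```text
w500 0.87 [507.2 212.7] [651.3 -64.   19. ]
w500 0.84 [550.3  96.3] [676.3  51.1  19. ]
w500 0.77 [449.9 117. ] [580.9  31.9  19. ]
w500 0.63 [328.3 207. ] [462.  -58.2  19. ]
w500 0.56 [481.5  53.2] [604.8  88.9  19. ]
w200 0.87 [507.2 212.7] [637.4 -58.6  45. ]
w200 0.84 [550.3  96.3] [660.7  48.5  45. ]
w200 0.77 [449.9 117. ] [571.9  30.6  45. ]
w200 0.63 [328.3 207. ] [461.2 -53.2  45. ]
w200 0.56 [481.5  53.2] [594.1  83.7  45. ]
balance 0.95 [369.8 358.2] [ 503.8 -202.3   76. ]
balance 0.42 [509.7 210.5] [622.8 -50.2  76. ]
```

View pics/w3.png

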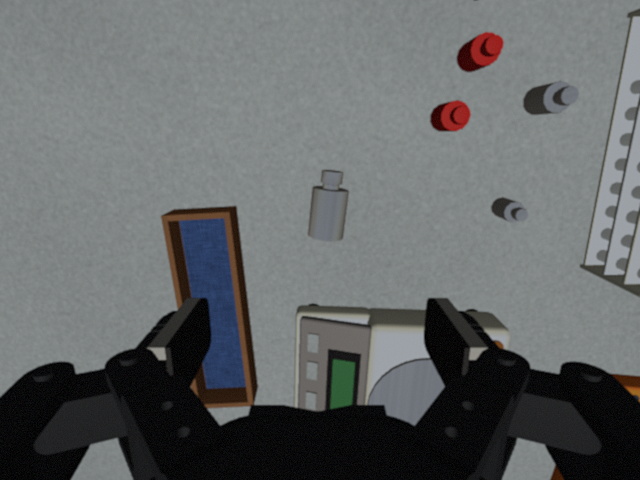

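w500's knob end is at (332,171) and its base end at (326,240). w200's knob is at (566,95) and w100's at (518,214). The balance's near edge is at row 310.

```bash
python3 - <<'E'
from h import *
import pickle;w=pickle.load(open("w3.pkl","rb"))
np.set_printoptions(precision=1,suppress=True)
k=ray(w,(332,171),19);b=ray(w,(326,240),36);print("knob",k,"base",b,"len",np.linalg.norm((k-b)[:2]))
d=(k-b)[:2];d/=np.linalg.norm(d);print("yaw of axis",np.degrees(np.arctan2(d[1],d[0])))
for uv in [(309,237),(344,240),(313,187),(348,187)]:print(uv,ray(w,uv,19))
print("w200",ray(w,(566,95),52),"w100",ray(w,(518,214),44))
print("balance left edge",ray(w,(300,308),58),ray(w,(490,314),58))
# pan fit from rim pixels in top and current picture
a=snap("top");g=cv2.cvtColor(a["color"],cv2.COLOR_RGB2GRAY)[195:275,425:510]
save(a,"pan.png",(400,180,520,310),4)
c=cv2.HoughCircles(cv2.GaussianBlur(g,(3,3),0),cv2.HOUGH_GRADIENT_ALT,1,20,param1=100,param2=.6,minRadius=22,maxRadius=35);print(c)
if c is not None:
    u=c[0,0,:2]+[425,195];print("pan",u,ray(a,u,76),c[0,0,2])
E
```

```text
knob [465.5 -20.8  19. ] base [459.5 -89.5  36. ] len 68.98294769354496
yaw of axis 85.02750515617832
(309, 237) [441.6 -91.1  19. ]
(344, 240) [479.4 -94.4  19. ]
(313, 187) [446.  -37.2  19. ]
(348, 187) [482.3 -37.1  19. ]
w200 [670.2  48.9  52. ] w100 [648.8 -60.1  44. ]
balance left edge [ 432.9 -155.7   58. ] [ 628.3 -162.1   58. ]
[[[44.  40.  29.8]]]
pan [469. 235.] [ 560.4 -260.9   76. ] 29.84411
```

```bash
python3 - <<'E'
from h import *
u=np.array([np.cos(np.radians(-5)),np.sin(np.radians(-5)),0]);M=Rt(-5,-45,u);t=M[:,0]
g=np.array([462.6,-60.1,21]);tcp=g+18.7*t;print(t,tcp,tcp-70*t)
go(tcp-70*t,M)
E
```

```text
[-0.06162842 -0.70441603 -0.70710678] [461.44754861 -73.27257969   7.77710319] [465.76153778 -23.96345785  57.27457787]
shift [193.5  14.9 -29.9] turn [  5.1 -45.   -2.1]
```

Request:
arm_command(plan=[{"x": 100, "y": 15, "z": -30, "rx": 5, "ry": -45, "rz": -2, "grip": 1}, {"x": 100, "y": 15, "z": -30, "rx": 5, "ry": -45, "rz": -2, "grip": 1}, {"x": 100, "y": 15, "z": -30, "rx": 5, "ry": -45, "rz": -2, "grip": 1}, {"x": 193, "y": 15, "z": -30, "rx": 5, "ry": -45, "rz": -2, "grip": 1}, {"x": 193, "y": 15, "z": -30, "rx": 5, "ry": -45, "rz": -2, "grip": 1}, {"x": 193, "y": 15, "z": -30, "rx": 5, "ry": -45, "rz": -2, "grip": 1}, {"x": 193, "y": 15, "z": -30, "rx": 5, "ry": -45, "rz": -2, "grip": 1}])

```text
time_s: 4.18
eef_pos: [466.7, -24.8, 59.0]
ee_rot: [-0.283, -0.258, 0.681, -0.625]
wrist_force: [-0.6, 0.7, -0.3]
opening: 1.003
```

```bash
python3 - <<'E'
from h import *
np.set_printoptions(precision=2,suppress=True)
o=arm.get_obs();print(o["eef_pos"],T(o)[:3,:3],o["qpos"])
u=np.array([np.cos(np.radians(-5)),np.sin(np.radians(-5)),0]);M=Rt(-5,-45,u);t=M[:,0]
go((461.4,-73.3,7.8),M)
w=snap("wrist");save(w,"w4.png")
for p in [(460,-90,19),(466,-20.5,19),(462.6,-60,38)]: print(proj(w,p))
E
```

```text
[466.69 -24.75  59.01] [[-0.06  1.   -0.06]
 [-0.7  -0.09 -0.7 ]
 [-0.71  0.    0.71]] [ 0.23  0.65 -0.46  0.76 -0.74  2.01]
shift [70.7 -1.2 -1.7] turn [-0.1 -0.  -0.2]
[313.53 276.07]
[312.22 218.26]
[312.98 286.35]
```

View pics/w4.png

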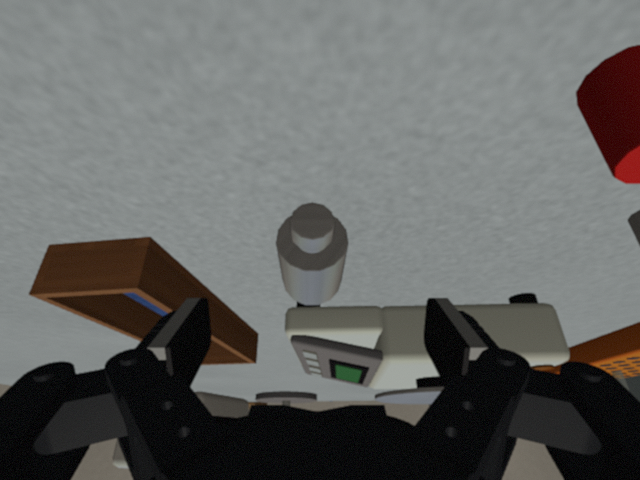

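The knob face shows at (312,215) and the body is centred between the jaws, as predicted. I'll approach and close.

Request:
arm_command(plan=[{"x": 50, "y": -1, "z": -2, "rx": 0, "ry": 0, "rz": 0, "grip": 1}, {"x": 70, "y": -1, "z": -2, "rx": 0, "ry": 0, "rz": 0, "grip": 1}, {"x": 70, "y": -1, "z": -2, "rx": 0, "ry": 0, "rz": 0, "grip": 0.6}, {"x": 70, "y": -1, "z": -2, "rx": 0, "ry": 0, "rz": 0, "grip": 0.2}, {"x": 70, "y": -1, "z": -2, "rx": 0, "ry": 0, "rz": 0, "grip": 0.1}, {"x": 70, "y": -1, "z": -2, "rx": 0, "ry": 0, "rz": 0, "grip": 0.1}, {"x": 70, "y": -1, "z": -2, "rx": 0, "ry": 0, "rz": 0, "grip": 0.1}, {"x": 70, "y": -1, "z": -2, "rx": 0, "ry": 0, "rz": 0, "grip": 0.1}])

```text
time_s: 5.22
eef_pos: [461.6, -72.7, 8.4]
ee_rot: [-0.282, -0.257, 0.681, -0.625]
wrist_force: [-0.8, 2.3, 7.8]
opening: 0.431
```

```bash
cat > place.py <<'E'
from h import *
np.set_printoptions(precision=3,suppress=True)
import os
o=arm.get_obs()
d=np.array([np.cos(np.radians(85)),np.sin(np.radians(85)),0])
if not os.path.exists("bt.npy"):
    np.save("bt.npy",np.c_[T(o)[:3,:3].T@(np.array([460,-90,19])-o["eef_pos"]),T(o)[:3,:3].T@d])
b,dd=np.load("bt.npy").T;print("base in tool",b,"axis",dd)
y=-25;u=np.array([np.cos(np.radians(y)),np.sin(np.radians(y)),0]);M=Rt(y,45,u)
print("final axis",M@dd, "now base",T(o)[:3,:3]@b+o["eef_pos"],T(o)[:3,:3]@dd)
for z in (140,90,77):
    p=np.array([560,-261,z])-M@b;print(z,"tcp",p);go(p,M,o)
E
python3 place.py
```

```text
base in tool [ 4.856 -0.073 19.754] axis [-0.709  0.001 -0.706]
final axis [ 0.    -0.002  1.   ] now base [460. -90.  19.] [ 0.087  0.996 -0.   ]
140 tcp [ 564.518 -251.484  157.402]
shift [ 15.1 118.4 224.7] turn [22.3 89.1 -0.2]
90 tcp [ 564.518 -251.484  107.402]
shift [ 50.4 118.2 189.3] turn [22.3 89.1 -0.2]
77 tcp [ 564.518 -251.484   94.402]
shift [ 59.6 118.2 180.1] turn [22.3 89.1 -0.2]
```

Request:
arm_command(plan=[{"x": -35, "y": 0, "z": 35, "rx": 0, "ry": 0, "rz": 0, "grip": 0.1}, {"x": -70, "y": 0, "z": 70, "rx": 0, "ry": 0, "rz": 0, "grip": 0.1}, {"x": -110, "y": 0, "z": 110, "rx": 0, "ry": 0, "rz": 0, "grip": 0.1}, {"x": -120, "y": 0, "z": 120, "rx": 0, "ry": 0, "rz": 0, "grip": 0.1}, {"x": -120, "y": 0, "z": 120, "rx": 0, "ry": 0, "rz": 0, "grip": 0.1}])

```text
time_s: 5.85
eef_pos: [460.5, -72.2, 176.3]
ee_rot: [-0.284, -0.258, 0.681, -0.624]
wrist_force: [-0.5, -0.2, -5.6]
opening: 0.424
```

```bash
python3 place.py
```

```text
base in tool [ 4.856 -0.073 19.754] axis [-0.709  0.001 -0.706]
final axis [ 0.    -0.002  1.   ] now base [458.849 -89.555 186.832] [0.089 0.996 0.004]
140 tcp [ 564.518 -251.484  157.402]
shift [133.2 119.3 106.5] turn [22.2 88.9 -0.1]
90 tcp [ 564.518 -251.484  107.402]
shift [168.7 119.2  71.2] turn [22.2 88.9 -0.1]
77 tcp [ 564.518 -251.484   94.402]
shift [177.9 119.1  62. ] turn [22.2 88.9 -0.1]
```

Request:
arm_command(plan=[{"x": 20, "y": 20, "z": 20, "rx": 22, "ry": 89, "rz": 0, "grip": 0.1}, {"x": 40, "y": 40, "z": 40, "rx": 22, "ry": 89, "rz": 0, "grip": 0.1}, {"x": 60, "y": 60, "z": 55, "rx": 22, "ry": 89, "rz": 0, "grip": 0.1}, {"x": 80, "y": 80, "z": 70, "rx": 22, "ry": 89, "rz": 0, "grip": 0.1}, {"x": 100, "y": 100, "z": 90, "rx": 22, "ry": 89, "rz": 0, "grip": 0.1}, {"x": 120, "y": 110, "z": 100, "rx": 22, "ry": 89, "rz": 0, "grip": 0.1}, {"x": 133, "y": 119, "z": 106, "rx": 22, "ry": 89, "rz": 0, "grip": 0.1}, {"x": 133, "y": 119, "z": 106, "rx": 22, "ry": 89, "rz": 0, "grip": 0.1}])

```text
time_s: 6.85
eef_pos: [562.9, -253.2, 154.0]
ee_rot: [0.76, 0.491, -0.354, 0.237]
wrist_force: [1.0, 1.6, -6.0]
opening: 0.431
```

Request:
arm_command(plan=[{"x": 0, "y": 0, "z": 0, "rx": 3, "ry": 10, "rz": 0, "grip": 0.1}, {"x": 0, "y": 0, "z": 0, "rx": 3, "ry": 10, "rz": 0, "grip": 0.1}])

```text
time_s: 7.1
eef_pos: [560.5, -252.3, 149.9]
ee_rot: [0.793, 0.501, -0.302, 0.171]
wrist_force: [0.2, 0.0, -5.2]
opening: 0.427
```

```bash
python3 place.py; python3 -c "
from h import *
print(arm.get_obs()['qpos'])
s=snap('scene');save(s,'s2.png',(80,120,320,300),3.3)"
```

```text
base in tool [ 4.856 -0.073 19.754] axis [-0.709  0.001 -0.706]
final axis [ 0.    -0.002  1.   ] now base [ 555.893 -260.232  131.76 ] [-0.006 -0.086  0.996]
140 tcp [ 564.518 -251.484  157.402]
shift [-3.   3.  -7.4] turn [-2.1 -4.5  0.4]
90 tcp [ 564.518 -251.484  107.402]
shift [29.5  4.6 30.6] turn [-2.1 -4.5  0.4]
77 tcp [ 564.518 -251.484   94.402]
shift [37.9  5.  40.5] turn [-2.1 -4.5  0.4]
[-0.89544784  0.78648255  0.05379107  1.32336934  0.74633279  0.9523247 ]
```

View pics/s2.png

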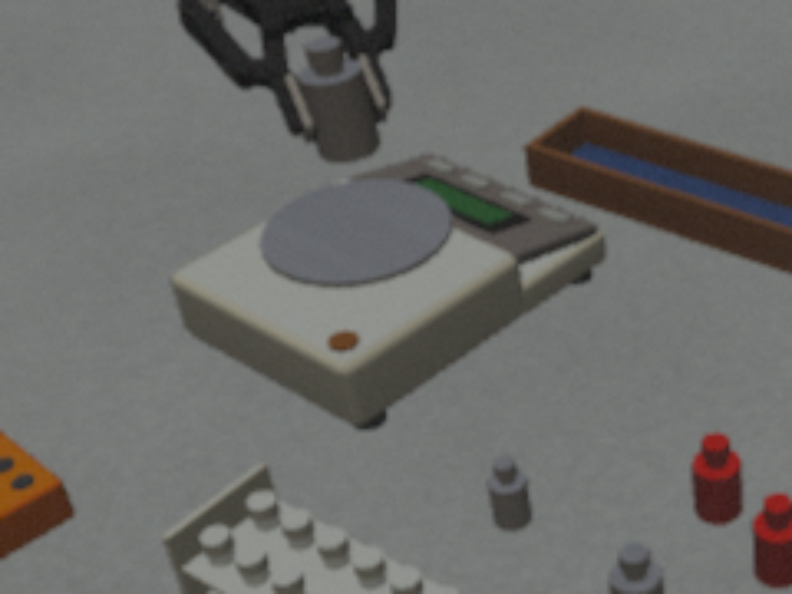

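w500 is held upright, about 5° past vertical, over the pan. The pan's ellipse centre is at crop (357,231), full-image (188,190).

```bash
python3 -c "
from h import *
s=snap('scene');print(ray(s,(80+357/3.3,120+231/3.3),76))
o=arm.get_obs();b,dd=np.load('bt.npy').T;y=-25;u=np.array([np.cos(np.radians(y)),np.sin(np.radians(y)),0]);M=Rt(y,45,u)
for z in (140,100,84): go(np.array([560,-261,z])-M@b,M,o)
"
```

```text
[ 562.77617884 -258.13159342   76.        ]
shift [-1.3  1.2 -2.2] turn [-1.6 -4.3  0.2]
shift [24.8  2.  28.2] turn [-1.6 -4.3  0.2]
shift [35.2  2.4 40.3] turn [-1.6 -4.3  0.2]
```

Request:
arm_command(plan=[{"x": 5, "y": 2, "z": 5, "rx": -1.6, "ry": -4.3, "rz": 0, "grip": 0.1}, {"x": 15, "y": 2, "z": 18, "rx": -1.6, "ry": -4.3, "rz": 0, "grip": 0.1}, {"x": 25, "y": 2, "z": 28, "rx": -1.6, "ry": -4.3, "rz": 0, "grip": 0.1}, {"x": 33, "y": 2, "z": 38, "rx": -1.6, "ry": -4.3, "rz": 0, "grip": 0.1}, {"x": 33, "y": 2, "z": 38, "rx": -1.6, "ry": -4.3, "rz": 0, "grip": 0.1}, {"x": 33, "y": 2, "z": 38, "rx": -1.6, "ry": -4.3, "rz": 0, "grip": 0.1}])

```text
time_s: 7.95
eef_pos: [565.0, -252.2, 107.2]
ee_rot: [0.779, 0.497, -0.321, 0.206]
wrist_force: [-0.0, -0.3, -4.7]
opening: 0.427
```

```bash
python3 place.py; python3 -c "
from h import *
print(T(arm.get_obs())[:3,:3].T@[0,0,-1])"
```

```text
base in tool [ 4.856 -0.073 19.754] axis [-0.709  0.001 -0.706]
final axis [ 0.    -0.002  1.   ] now base [ 560.552 -261.652   89.733] [-0.002 -0.004  1.   ]
140 tcp [ 564.518 -251.484  157.402]
shift [-35.2  -0.7 -35.9] turn [ 0.1 -0.1  0. ]
90 tcp [ 564.518 -251.484  107.402]
shift [ 0.1 -0.7 -0.5] turn [ 0.1 -0.1  0. ]
77 tcp [ 564.518 -251.484   94.402]
shift [ 9.3 -0.8  8.8] turn [ 0.1 -0.1  0. ]
[ 0.70544415 -0.00103298  0.70876476]
```

Request:
arm_command(plan=[{"x": 3, "y": 0, "z": 3, "rx": 0, "ry": 0, "rz": 0, "grip": 0.1}, {"x": 6, "y": 0, "z": 6, "rx": 0, "ry": 0, "rz": 0, "grip": 0.1}, {"x": 8, "y": 0, "z": 8, "rx": 0, "ry": 0, "rz": 0, "grip": 0.1}, {"x": 8, "y": 0, "z": 8, "rx": 0, "ry": 0, "rz": 0, "grip": 0.1}])

```text
time_s: 8.45
eef_pos: [564.9, -251.8, 95.6]
ee_rot: [0.779, 0.497, -0.322, 0.206]
wrist_force: [1.0, 0.1, -4.5]
opening: 0.426
```

Request:
arm_command(plan=[{"x": 0.7, "y": 0, "z": 0.7, "rx": 0, "ry": 0, "rz": 0, "grip": 0.1}, {"x": 0.7, "y": 0, "z": 0.7, "rx": 0, "ry": 0, "rz": 0, "grip": 0.1}])

```text
time_s: 8.7
eef_pos: [565.1, -251.9, 95.0]
ee_rot: [0.779, 0.497, -0.321, 0.206]
wrist_force: [1.1, 0.1, -5.5]
opening: 0.429
```

Request:
arm_command(plan=[{"x": 0.5, "y": 0, "z": 0.5, "rx": 0, "ry": 0, "rz": 0, "grip": 0.1}, {"x": 1, "y": 0, "z": 1, "rx": 0, "ry": 0, "rz": 0, "grip": 0.1}])

```text
time_s: 8.95
eef_pos: [565.2, -251.9, 93.7]
ee_rot: [0.779, 0.497, -0.321, 0.206]
wrist_force: [-1.7, -1.4, 0.1]
opening: 0.427
```

Request:
arm_command(plan=[{"x": 0.7, "y": 0, "z": 0.7, "rx": 0, "ry": 0, "rz": 0, "grip": 0.1}, {"x": 0.7, "y": 0, "z": 0.7, "rx": 0, "ry": 0, "rz": 0, "grip": 0.1}])

```text
time_s: 9.2
eef_pos: [565.2, -251.9, 93.7]
ee_rot: [0.78, 0.497, -0.321, 0.206]
wrist_force: [-3.5, -0.7, 5.3]
opening: 0.427
```

Contact: force went from -5 to +5 N. I'll ease off and release, then retract along the tool.

Request:
arm_command(plan=[{"x": -0.6, "y": 0, "z": -0.6, "rx": 0, "ry": 0, "rz": 0, "grip": 0.1}, {"x": -0.6, "y": 0, "z": -0.6, "rx": 0, "ry": 0, "rz": 0, "grip": 0.5}, {"x": -0.6, "y": 0, "z": -0.6, "rx": 0, "ry": 0, "rz": 0, "grip": 0.8}, {"x": -0.6, "y": 0, "z": -0.6, "rx": 0, "ry": 0, "rz": 0, "grip": 1}, {"x": -0.6, "y": 0, "z": -0.6, "rx": 0, "ry": 0, "rz": 0, "grip": 1}, {"x": -30, "y": 0, "z": 0, "rx": 0, "ry": 0, "rz": 0, "grip": 1}, {"x": -80, "y": 0, "z": 0, "rx": 0, "ry": 0, "rz": 0, "grip": 1}, {"x": -130, "y": 0, "z": 0, "rx": 0, "ry": 0, "rz": 0, "grip": 1}])

```text
time_s: 10.2
eef_pos: [525.8, -335.8, 185.2]
ee_rot: [0.779, 0.497, -0.321, 0.206]
wrist_force: [-0.3, -0.7, -0.1]
opening: 1.0
```

```bash
python3 - <<'E'
from h import *
o=arm.get_obs();print(o["time_s"],o["eef_pos"],o["wrist_force"])
# look pose: tool down, camera seeing pan
go((550,-200,270),Rt(-25))
s=snap("scene")
for d in spot_in("w500",s)[:4]: print(d,ray(s,d["uv"],111))
E
```

```text
10.2 [ 525.80542178 -335.79430467  185.23471737] [-0.26744442 -0.67826995 -0.0925059 ]
shift [  34.7  -35.  -154.2] turn [  0.2 -45.1  -0. ]
{'uv': [295.8, 263.0], 'score': 0.86} [650.53584485  87.8203575  111.        ]
{'uv': [272.8, 296.2], 'score': 0.8} [728.79854621 103.02001986 111.        ]
{'uv': [315.6, 282.1], 'score': 0.75} [668.68439849 138.89025058 111.        ]
{'uv': [186.7, 176.2], 'score': 0.7} [ 562.49424152 -253.78516532  111.        ]
```

Request:
arm_command(plan=[{"x": -50, "y": 0, "z": -20, "rx": 0, "ry": -45, "rz": 0, "grip": 1}, {"x": -50, "y": 0, "z": -60, "rx": 0, "ry": -45, "rz": 0, "grip": 1}, {"x": 35, "y": -35, "z": -155, "rx": 0, "ry": -45, "rz": 0, "grip": 1}, {"x": 35, "y": -35, "z": -155, "rx": 0, "ry": -45, "rz": 0, "grip": 1}, {"x": 35, "y": -35, "z": -155, "rx": 0, "ry": -45, "rz": 0, "grip": 1}, {"x": 35, "y": -35, "z": -155, "rx": 0, "ry": -45, "rz": 0, "grip": 1}, {"x": 35, "y": -35, "z": -155, "rx": 0, "ry": -45, "rz": 0, "grip": 1}])

```text
time_s: 11.18
eef_pos: [550.2, -200.7, 268.4]
ee_rot: [0.597, 0.38, -0.596, 0.379]
wrist_force: [-0.2, 0.1, -0.1]
opening: 0.999
```

```bash
python3 - <<'E'
from h import *
o=arm.get_obs();print(o["time_s"],o["eef_pos"])
w=snap("wrist");save(w,"w5.png")
import pickle;pickle.dump(w,open("w5.pkl","wb"))
for d in spot_in("w500",w)[:3]: print(d,ray(w,d["uv"],111))
print("pred knob",proj(w,(561,-261,146)),"base",proj(w,(561,-261,76)))
E
```

```text
11.175 [ 550.20602734 -200.67280816  268.44798877]
{'uv': [356.0, 271.0], 'score': 0.97} [ 563.23863546 -256.50544165  111.        ]
{'uv': [350.3, 29.1], 'score': 0.61} [635.43569749 -78.5265396  111.        ]
pred knob [360.15918674 292.57817446] base [352.06969148 263.05094868]
```

View pics/w5.png

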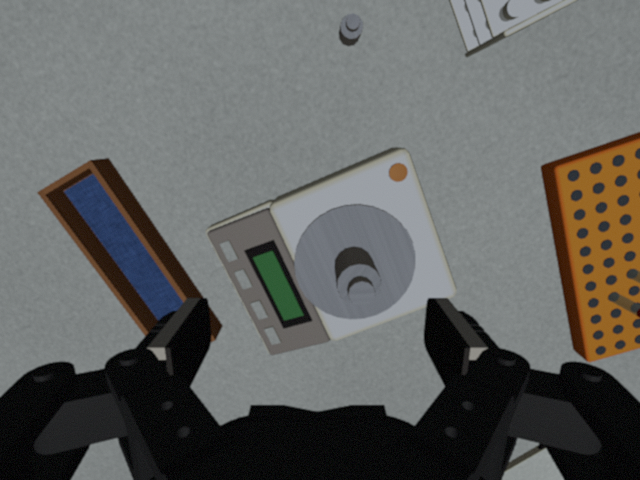

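w500 stands upright, knob top at (361,289). The pan ellipse centre is (354,261), within about 2 mm of the base. w100's knob is at (351,23). I'll hold away for the two seconds.

Request:
arm_command(plan=[{"x": 0, "y": 0, "z": 0, "rx": 0, "ry": 0, "rz": 0, "grip": 1}, {"x": 0, "y": 0, "z": 0, "rx": 0, "ry": 0, "rz": 0, "grip": 1}, {"x": 0, "y": 0, "z": 0, "rx": 0, "ry": 0, "rz": 0, "grip": 1}, {"x": 0, "y": 0, "z": 0, "rx": 0, "ry": 0, "rz": 0, "grip": 1}, {"x": 0, "y": 0, "z": 0, "rx": 0, "ry": 0, "rz": 0, "grip": 0.7}, {"x": 0, "y": 0, "z": 0, "rx": 0, "ry": 0, "rz": 0, "grip": 0.6}, {"x": 0, "y": 0, "z": 0, "rx": 0, "ry": 0, "rz": 0, "grip": 0.6}, {"x": 0, "y": 0, "z": 0, "rx": 0, "ry": 0, "rz": 0, "grip": 0.6}])

```text
time_s: 12.28
eef_pos: [550.9, -198.9, 269.4]
ee_rot: [0.597, 0.38, -0.595, 0.381]
wrist_force: [0.1, -1.2, 0.7]
opening: 0.598
```

```bash
python3 - <<'E'
from h import *
import pickle;w=pickle.load(open("w5.pkl","rb"))
k=ray(w,(361,289),146);print("knob",k,"pan",ray(w,(354.5,261.5),76),"w100",ray(w,(351.5,23),44))
o=arm.get_obs();print(o["eef_pos"])
go((k[0],k[1],165),Rt(-25),o);go((k[0],k[1],131),Rt(-25),o)
E
```

```text
knob [ 562.82539535 -258.43615408  146.        ] pan [ 563.81351571 -260.52762321   76.        ] w100 [650.54243001 -61.31812618  44.        ]
[ 550.8508198  -198.8570397   269.36483967]
shift [104.3  35.8  49.2] turn [ 0.1 -0.1 -0.1]
shift [138.3  35.7  49.3] turn [ 0.1 -0.1 -0.1]
```

Request:
arm_command(plan=[{"x": 50, "y": 36, "z": 49, "rx": 0, "ry": 0, "rz": 0, "grip": 0.6}, {"x": 95, "y": 36, "z": 49, "rx": 0, "ry": 0, "rz": 0, "grip": 0.6}, {"x": 120, "y": 36, "z": 49, "rx": 0, "ry": 0, "rz": 0, "grip": 0.6}, {"x": 137, "y": 36, "z": 49, "rx": 0, "ry": 0, "rz": 0, "grip": 0.6}, {"x": 138, "y": 36, "z": 49, "rx": 0, "ry": 0, "rz": 0, "grip": 0.6}])

```text
time_s: 12.9
eef_pos: [562.7, -257.9, 130.5]
ee_rot: [0.597, 0.381, -0.595, 0.38]
wrist_force: [-0.1, 0.2, -0.2]
opening: 0.602
```

```bash
python3 - <<'E'
from h import *
o=arm.get_obs();print(o["eef_pos"]);go((562.8,-258.4,131),Rt(-25),o)
w=snap("wrist");save(w,"w6.png",(160,200,480,440),2)
E
```

```text
[ 562.69991473 -257.90131711  130.53581209]
shift [-0.5  0.3  0.4] turn [ 0.1 -0.1  0. ]
```

View pics/w6.png

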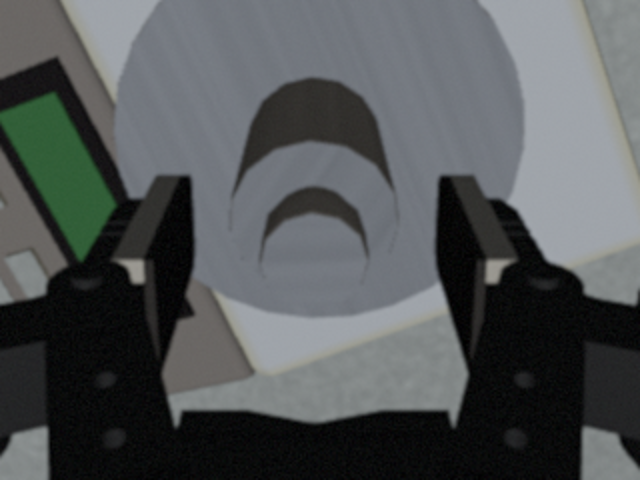

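The knob sits midway between the jaws, at crop (314,250). I'll close on it.

Request:
arm_command(plan=[{"x": 0, "y": 0, "z": 0, "rx": 0, "ry": 0, "rz": 0, "grip": 0.4}, {"x": 0, "y": 0, "z": 0, "rx": 0, "ry": 0, "rz": 0, "grip": 0.1}, {"x": 0, "y": 0, "z": 0, "rx": 0, "ry": 0, "rz": 0, "grip": 0}, {"x": 0, "y": 0, "z": 0, "rx": 0, "ry": 0, "rz": 0, "grip": 0}, {"x": 0, "y": 0, "z": 0, "rx": 0, "ry": 0, "rz": 0, "grip": 0}, {"x": -3, "y": 0, "z": 0, "rx": 0, "ry": 0, "rz": 0, "grip": 0}, {"x": -6, "y": 0, "z": 0, "rx": 0, "ry": 0, "rz": 0, "grip": 0}, {"x": -6, "y": 0, "z": 0, "rx": 0, "ry": 0, "rz": 0, "grip": 0}])

```text
time_s: 13.95
eef_pos: [563.0, -258.3, 137.0]
ee_rot: [0.597, 0.381, -0.595, 0.38]
wrist_force: [-0.2, -0.2, -6.1]
opening: 0.228
```

```bash
python3 - <<'E'
from h import *
o=arm.get_obs();print(o["eef_pos"],o["qpos"])
go((582.5,349,200),Rt(14.3),o)
E
```

```text
[ 562.96350364 -258.26651108  137.03211744] [-0.55023184  0.52453306 -0.13570389  0.91000119  0.00203513  1.45510791]
shift [ -62.1 -237.9 -559.2] turn [-39.2  -0.1  -0.1]
```

Request:
arm_command(plan=[{"x": -30, "y": 0, "z": 0, "rx": 0, "ry": 0, "rz": 0, "grip": 0}, {"x": -60, "y": -10, "z": -25, "rx": -4, "ry": 0, "rz": 0, "grip": 0}, {"x": -62, "y": -30, "z": -70, "rx": -10, "ry": 0, "rz": 0, "grip": 0}, {"x": -62, "y": -52, "z": -120, "rx": -15, "ry": 0, "rz": 0, "grip": 0}, {"x": -62, "y": -75, "z": -175, "rx": -20, "ry": 0, "rz": 0, "grip": 0}, {"x": -62, "y": -98, "z": -230, "rx": -25, "ry": 0, "rz": 0, "grip": 0}, {"x": -62, "y": -121, "z": -285, "rx": -30, "ry": 0, "rz": 0, "grip": 0}, {"x": -62, "y": -142, "z": -335, "rx": -34, "ry": 0, "rz": 0, "grip": 0}])

```text
time_s: 14.95
eef_pos: [574.9, 107.3, 199.5]
ee_rot: [0.459, 0.539, -0.457, 0.539]
wrist_force: [1.0, -0.5, -5.3]
opening: 0.22
```

```bash
python3 - <<'E'
from h import *
o=arm.get_obs();print(o["eef_pos"],o["qpos"])
go((582.5,349,200),Rt(14.3),o)
E
```

```text
[574.86013796 107.32152971 199.49881641] [ 5.78104217e-02  4.10626812e-01 -1.51000281e-01  1.00734908e+00
  1.07985474e-03  1.46679847e+00]
shift [-2.000e-01  4.650e+01 -2.373e+02] turn [-5.  -0.  -0.1]
```

Request:
arm_command(plan=[{"x": 0, "y": 8, "z": -45, "rx": -1, "ry": 0, "rz": 0, "grip": 0}, {"x": 0, "y": 18, "z": -95, "rx": -2, "ry": 0, "rz": 0, "grip": 0}, {"x": 0, "y": 28, "z": -145, "rx": -3, "ry": 0, "rz": 0, "grip": 0}, {"x": 0, "y": 38, "z": -195, "rx": -4, "ry": 0, "rz": 0, "grip": 0}, {"x": 0, "y": 44, "z": -225, "rx": -5, "ry": 0, "rz": 0, "grip": 0}, {"x": 0, "y": 46, "z": -236, "rx": -5, "ry": 0, "rz": 0, "grip": 0}, {"x": 0, "y": 46, "z": -237, "rx": -5, "ry": 0, "rz": 0, "grip": 0}])

```text
time_s: 15.82
eef_pos: [582.8, 346.5, 199.3]
ee_rot: [0.435, 0.557, -0.434, 0.558]
wrist_force: [-0.1, -0.5, -4.3]
opening: 0.227
```

```bash
python3 - <<'E'
from h import *
o=arm.get_obs();print(o["eef_pos"],o["wrist_force"])
go((582.5,349,200),Rt(14.3),o)
w=snap("wrist");save(w,"w7.png",(120,120,480,390),2.2)
import pickle;pickle.dump(w,open("w7.pkl","wb"))
rgb=w["color"].astype(int)
b=(rgb[...,2]>rgb[...,0]+15).astype(np.uint8)
n,l,s,ce=cv2.connectedComponentsWithStats(b)
for i in range(1,n):
    if s[i,4]>60: print("blue",s[i],ce[i])
for n,p in dict(w5=(582.5,349,64),w2=(596.7,293.5,64),w1=(608.8,246,64),base=(582.5,349,145)).items(): print(n,proj(w,p))
E
```

```text
[582.7871907  346.52388988 199.33404394] [-0.08187569 -0.50033014 -4.31498926]
shift [-0.7  0.3 -2.5] turn [-0.2  0.  -0.1]
blue [ 293  199   46   36 1230] [315.41056911 216.34390244]
w5 [316.1220959  223.70883567]
w2 [316.40276728 290.3301786 ]
w1 [316.56176544 342.05403498]
base [315.82951313 256.54877517]
```

View pics/w7.png

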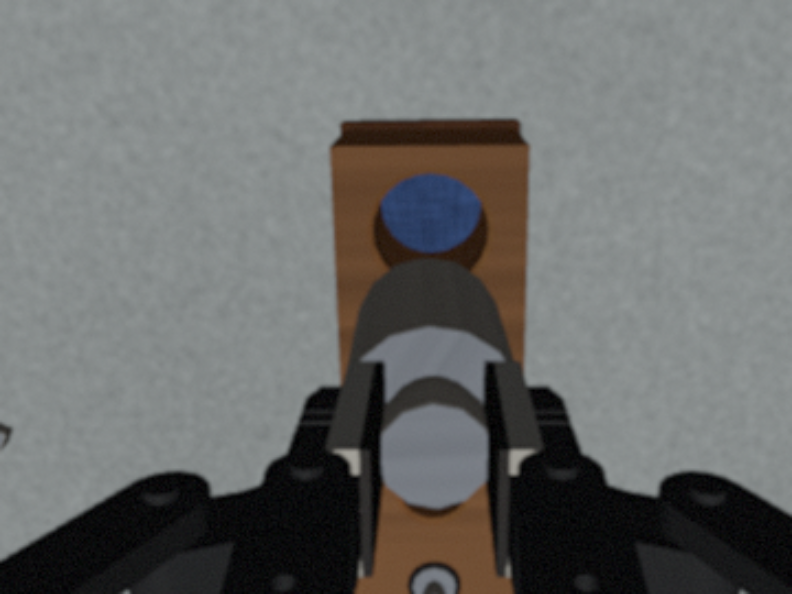

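The block's +y top edge is at crop row 145, the well rim spans columns 374–487, its near edge is at row 173, and w500 hangs upright. I'll work out the well centre from these.

```bash
python3 - <<'E'
from h import *
import pickle;w=pickle.load(open("w7.pkl","rb"))
f=lambda u,v:(120+u/2.2,120+v/2.2)
e=np.array([-np.sin(np.radians(14.3)),np.cos(np.radians(14.3))])
E1=ray(w,f(430.5,145),64)[:2];print("edge",E1,"-> well",E1-31*e)
Rm=ray(w,f(430.5,173),62)[:2];print("rim in",Rm,"-> well",Rm-21*e)
l=ray(w,f(374,230),64);r=ray(w,f(487,230),64);print("rim l/r",l,r,(l+r)/2)
l=ray(w,f(333,145),64);r=ray(w,f(529,145),64);print("edge yaw",np.degrees(np.arctan2(*(r-l)[[1,0]])),np.linalg.norm(r-l))
# floor: blue lower edge and the whole floor's far side
fl=ray(w,f(430.5,253),14)[:2];print("floor far",fl,"-> well",fl+21*e)
print("w base now (visible near edge of base)",proj(w,np.r_[np.array([582.8,346.5])+19*e,144.5])*1, f(430,260))
E
```

```text
edge [574.87272079 377.93743028] -> well [582.52969019 347.8979426 ]
rim in [577.35554647 368.0242971 ] -> well [582.54252574 347.67496674]
rim l/r [562.56364874 343.26951012  64.        ] [602.09242106 353.23636883  64.        ] [582.3280349  348.25293947  64.        ]
edge yaw 14.153622091569725 68.63258010251755
floor far [587.60167702 326.58314447] -> well [582.41469775 346.93247483]
w base now (visible near edge of base) [315.15545944 228.64484371] (315.45454545454544, 238.1818181818182)
```

```bash
python3 - <<'E'
from h import *
import pickle;w=pickle.load(open("w7.pkl","rb"))
e=np.array([-np.sin(np.radians(14.3)),np.cos(np.radians(14.3))]);c=np.array([582.8,346.5])
g=lambda p:(proj(w,p)-120)*2.2
for n,r,z in [("base near",19,-55),("bodytop near",19,-3),("bodytop c",0,-3),("knob bottom near",11,2),("knobtop near",11,15),("knobtop far",-11,15),("knobtop c",0,15)]:
    print(n,g(np.r_[c+r*e,199.3+z]),"per mm e",g(np.r_[c+(r+1)*e,199.3+z])[1]-g(np.r_[c+r*e,199.3+z])[1],"per mm z",g(np.r_[c+r*e,200.3+z])[1]-g(np.r_[c+r*e,199.3+z])[1])
E
```

```text
base near [429.34562523 238.82671036] per mm e -3.766432430787802 per mm z 0.9633475155189899
bodytop near [428.10384618 304.7713045 ] per mm e -4.866367610236466 per mm z 1.6877712638612934
bodytop c [428.51546567 394.05461837] per mm e -4.5535234117497225 per mm z 2.1714170518467313
knob bottom near [428.12544917 352.82741386] per mm e -4.862737938118016 per mm z 2.021985056482606
knobtop near [427.67243868 381.28155037] per mm e -5.242038112561374 per mm z 2.400883717050249
knobtop far [428.21359149 491.60243247] per mm e -4.815546979083763 per mm z 3.0322929807703076
knobtop c [427.94874902 437.61092666] per mm e -5.022008513239371 per mm z 2.7312424450912545
```

In the image w500 sits about 4.5–5 mm toward -e in the jaws, so my earlier knob pixel was off. That puts it where I first placed it. I'll set the TCP to the well plus 5 mm: (581.2, 352.6).

```bash
python3 - <<'E'
from h import *
o=arm.get_obs();print(o["eef_pos"])
go((581.2,352.6,126),Rt(14.3),o)
E
```

```text
[582.93508044 345.85324203 199.55218802]
shift [73.6 -0.1 -7. ] turn [-0.2  0.  -0.1]
```

Request:
arm_command(plan=[{"x": 15, "y": 0, "z": -4, "rx": 0, "ry": 0, "rz": 0, "grip": 0}, {"x": 35, "y": 0, "z": -6, "rx": 0, "ry": 0, "rz": 0, "grip": 0}, {"x": 55, "y": 0, "z": -6, "rx": 0, "ry": 0, "rz": 0, "grip": 0}, {"x": 70, "y": 0, "z": -6, "rx": 0, "ry": 0, "rz": 0, "grip": 0}, {"x": 73, "y": 0, "z": -6, "rx": 0, "ry": 0, "rz": 0, "grip": 0}, {"x": 73, "y": 0, "z": -6, "rx": 0, "ry": 0, "rz": 0, "grip": 0}])

```text
time_s: 16.62
eef_pos: [582.0, 352.2, 127.2]
ee_rot: [0.436, 0.557, -0.434, 0.558]
wrist_force: [-0.0, -0.0, -3.9]
opening: 0.223
```

```bash
python3 - <<'E'
from h import *
o=arm.get_obs();print(o["eef_pos"],o["wrist_force"])
go((581.2,352.6,118),Rt(14.3),o)
w=snap("wrist");save(w,"w8.png",(220,160,420,310),4)
e=np.array([-np.sin(np.radians(14.3)),np.cos(np.radians(14.3))]);
g=lambda p:(proj(w,p)-[220,160])*4
c=np.array([582.4,347.8])
for r in(23,21): print("rim near/left/right",g(np.r_[c+r*e,64]),g(np.r_[c+[-r*e[1],r*e[0]],64]),g(np.r_[c-[-r*e[1],r*e[0]],64]))
b=o["eef_pos"][:2]-5*e
print("base near/left/right",g(np.r_[b+19*e,o["eef_pos"][2]-55]),g(np.r_[b+[-19*e[1],19*e[0]],o["eef_pos"][2]-55]),g(np.r_[b-[-19*e[1],19*e[0]],o["eef_pos"][2]-55]))
E
```

```text
[582.02048429 352.19093187 127.17781525] [-0.02793818 -0.03730799 -3.93121014]
shift [ 9.2 -0.7 -0.6] turn [-0.2 -0.  -0.1]
rim near/left/right [375.31451998 262.98685504] [224.50125979 410.97827151] [527.90416162 409.8213145 ]
rim near/left/right [375.39460656 276.15168439] [237.69411719 410.92796359] [514.71415785 409.87161153]
base near/left/right [380.13289273 308.33965281] [250.90442696 433.91723828] [510.64653338 432.92454136]
```

View pics/w8.png

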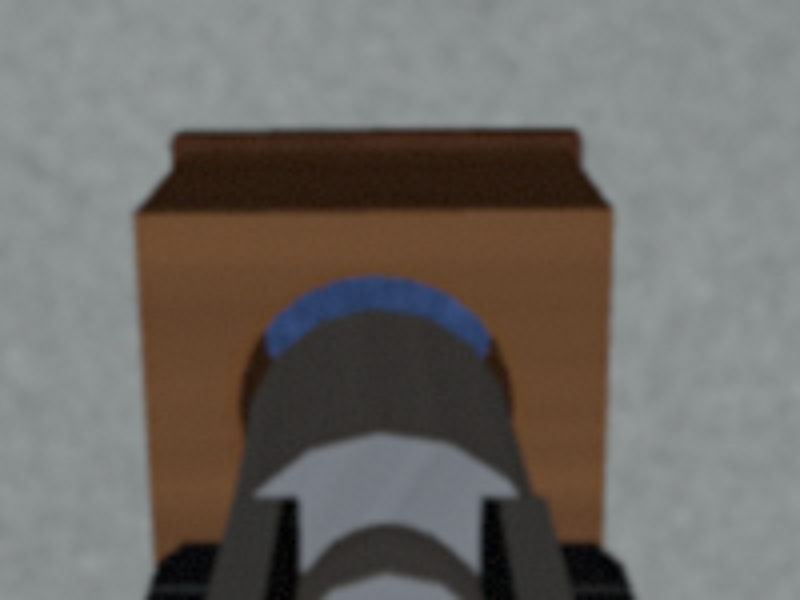

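The picture matches the predictions: near rim at row 277, weight's base edge at row 308. I'll descend, watching the force.

Request:
arm_command(plan=[{"x": 3, "y": -0.6, "z": -0.5, "rx": 0, "ry": 0, "rz": 0, "grip": 0}, {"x": 7, "y": -0.6, "z": -0.5, "rx": 0, "ry": 0, "rz": 0, "grip": 0}, {"x": 11, "y": -0.6, "z": -0.5, "rx": 0, "ry": 0, "rz": 0, "grip": 0}, {"x": 14, "y": -0.6, "z": -0.5, "rx": 0, "ry": 0, "rz": 0, "grip": 0}, {"x": 17, "y": -0.6, "z": -0.5, "rx": 0, "ry": 0, "rz": 0, "grip": 0}])

```text
time_s: 17.3
eef_pos: [581.1, 352.7, 109.7]
ee_rot: [0.436, 0.557, -0.434, 0.558]
wrist_force: [-0.1, 0.3, -5.2]
opening: 0.225
```

Inside the well without contact. Next I'll go down to about 4 mm above the floor, then probe.

Request:
arm_command(plan=[{"x": 6, "y": 0, "z": 0, "rx": 0, "ry": 0, "rz": 0, "grip": 0}, {"x": 14, "y": 0, "z": 0, "rx": 0, "ry": 0, "rz": 0, "grip": 0}, {"x": 22, "y": 0, "z": 0, "rx": 0, "ry": 0, "rz": 0, "grip": 0}, {"x": 30, "y": 0, "z": 0, "rx": 0, "ry": 0, "rz": 0, "grip": 0}, {"x": 35, "y": 0, "z": 0, "rx": 0, "ry": 0, "rz": 0, "grip": 0}, {"x": 36, "y": 0, "z": 0, "rx": 0, "ry": 0, "rz": 0, "grip": 0}])

```text
time_s: 18.05
eef_pos: [580.9, 352.7, 73.4]
ee_rot: [0.435, 0.557, -0.434, 0.558]
wrist_force: [0.2, -0.4, -5.5]
opening: 0.227
```

Request:
arm_command(plan=[{"x": 1.5, "y": 0, "z": 0, "rx": 0, "ry": 0, "rz": 0, "grip": 0}, {"x": 3, "y": 0, "z": 0, "rx": 0, "ry": 0, "rz": 0, "grip": 0}, {"x": 3, "y": 0, "z": 0, "rx": 0, "ry": 0, "rz": 0, "grip": 0}])

```text
time_s: 18.42
eef_pos: [581.4, 352.9, 71.2]
ee_rot: [0.436, 0.557, -0.434, 0.558]
wrist_force: [0.3, -0.3, -5.2]
opening: 0.224
```

Request:
arm_command(plan=[{"x": 1, "y": 0, "z": 0, "rx": 0, "ry": 0, "rz": 0, "grip": 0}, {"x": 1, "y": 0, "z": 0, "rx": 0, "ry": 0, "rz": 0, "grip": 0}])

```text
time_s: 18.68
eef_pos: [581.4, 353.0, 71.1]
ee_rot: [0.436, 0.557, -0.434, 0.558]
wrist_force: [-2.9, -1.5, 3.1]
opening: 0.226
```

Request:
arm_command(plan=[{"x": 1, "y": 0, "z": 0, "rx": 0, "ry": 0, "rz": 0, "grip": 0}, {"x": 1, "y": 0, "z": 0, "rx": 0, "ry": 0, "rz": 0, "grip": 0}])

```text
time_s: 18.92
eef_pos: [581.5, 353.1, 71.0]
ee_rot: [0.436, 0.557, -0.434, 0.558]
wrist_force: [-4.3, -1.9, 9.9]
opening: 0.225
```

```bash
python3 - <<'E'
from h import *
P=[]
for i in range(3):
    o=arm.get_obs();P.append(o["eef_pos"]);print(o["eef_pos"],o["wrist_force"]);w=snap("wrist")
import pickle;pickle.dump(w,open("w9.pkl","wb"))
E
```

```text
[581.53976675 353.11590843  71.04056058] [-4.33080216 -1.92152636  9.86119848]
[581.52976168 353.10443474  71.05819181] [-4.98041194 -1.30704653  9.4857082 ]
[581.52318299 353.09663222  71.01467958] [-4.47607344 -1.69931331  9.91742815]
```

Request:
arm_command(plan=[{"x": -3, "y": -0.8, "z": 0, "rx": 0, "ry": 0, "rz": 0, "grip": 0}, {"x": -3, "y": -0.8, "z": 0, "rx": 0, "ry": 0, "rz": 0, "grip": 0}, {"x": -1.5, "y": -0.8, "z": 0, "rx": 0, "ry": 0, "rz": 0, "grip": 0}, {"x": 0, "y": -0.8, "z": 0, "rx": 0, "ry": 0, "rz": 0, "grip": 0}, {"x": 0, "y": -0.8, "z": 0, "rx": 0, "ry": 0, "rz": 0, "grip": 0}])

```text
time_s: 19.7
eef_pos: [580.5, 352.8, 71.0]
ee_rot: [0.436, 0.557, -0.434, 0.558]
wrist_force: [-5.6, -2.1, 11.0]
opening: 0.223
```

The contact is rigid and repeats at the same height after a lift and sideways shift, so this is the floor. I'll ease off, release and go up.

Request:
arm_command(plan=[{"x": -1.5, "y": 0.4, "z": 0, "rx": 0, "ry": 0, "rz": 0, "grip": 0}, {"x": -1.5, "y": 0.4, "z": 0, "rx": 0, "ry": 0, "rz": 0, "grip": 0}])

```text
time_s: 19.95
eef_pos: [580.7, 352.7, 71.1]
ee_rot: [0.436, 0.557, -0.434, 0.558]
wrist_force: [-4.0, -1.4, 5.2]
opening: 0.227
```

Request:
arm_command(plan=[{"x": 0, "y": 0, "z": 0, "rx": 0, "ry": 0, "rz": 0, "grip": 0.35}, {"x": 0, "y": 0, "z": 0, "rx": 0, "ry": 0, "rz": 0, "grip": 0.6}, {"x": 0, "y": 0, "z": 0, "rx": 0, "ry": 0, "rz": 0, "grip": 0.6}, {"x": -20, "y": 0, "z": 0, "rx": 0, "ry": 0, "rz": 0, "grip": 0.6}, {"x": -60, "y": 0, "z": 0, "rx": 0, "ry": 0, "rz": 0, "grip": 0.6}, {"x": -90, "y": 0, "z": 0, "rx": 0, "ry": 0, "rz": 0, "grip": 0.6}])

```text
time_s: 20.7
eef_pos: [581.2, 352.8, 162.0]
ee_rot: [0.436, 0.557, -0.434, 0.558]
wrist_force: [-0.4, 0.7, -0.4]
opening: 0.598
```

```bash
python3 - <<'E'
from h import *
import pickle
o=arm.get_obs();print(o["eef_pos"],o["wrist_force"])
w=snap("wrist");pickle.dump(w,open("w10.pkl","wb"));save(w,"w10.png",(200,120,440,300),3)
# w200 ~ (670,49): go to a look pose with camera's gap-free view
go((660,60,200),Rt(0),o)
E
```

```text
[581.19399835 352.84093694 162.02142504] [-0.39913289  0.69357314 -0.3879219 ]
shift [-38.2   5.2 303.2] turn [14.1 -0.1 -0.2]
```

```bash
python3 - <<'E'
from h import *
go((670,49,110),Rt(14.3))
E
```

```text
shift [ 56.    9.5 316.8] turn [-0.2 -0.1 -0.5]
```

Request:
arm_command(plan=[{"x": 0, "y": 3, "z": 60, "rx": 0, "ry": 0, "rz": 0, "grip": 0.5}, {"x": 0, "y": 5, "z": 120, "rx": 0, "ry": 0, "rz": 0, "grip": 0.5}, {"x": 0, "y": 7, "z": 180, "rx": 0, "ry": 0, "rz": 0, "grip": 0.5}, {"x": 10, "y": 9, "z": 240, "rx": 0, "ry": 0, "rz": 0, "grip": 0.5}, {"x": 30, "y": 9, "z": 290, "rx": 0, "ry": 0, "rz": 0, "grip": 0.5}, {"x": 50, "y": 9, "z": 315, "rx": 0, "ry": 0, "rz": 0, "grip": 0.5}, {"x": 56, "y": 9, "z": 317, "rx": 0, "ry": 0, "rz": 0, "grip": 0.5}, {"x": 56, "y": 9, "z": 317, "rx": 0, "ry": 0, "rz": 0, "grip": 0.5}])

```text
time_s: 21.75
eef_pos: [666.1, 48.8, 103.7]
ee_rot: [0.435, 0.558, -0.434, 0.558]
wrist_force: [-0.3, -0.8, 0.5]
opening: 0.497
```

```bash
cat >> h.py <<'E'
def prof(w,u,a,b,hw=3):
    g=w["color"][a:b,int(u)-hw:int(u)+hw+1].mean(axis=(1)).round().astype(int)
    print(f"col {u}",*[f"{a+i}:{c[0]},{c[1]},{c[2]}" for i,c in enumerate(g)][::2])
def prow(w,v,a,b,hw=2):
    g=w["color"][int(v)-hw:int(v)+hw+1,a:b].mean(axis=(0,2)).round().astype(int)
    print(f"row {v}",*[f"{a+i}:{c}" for i,c in enumerate(g)][::3])
E
python3 - <<'E'
from h import *
import pickle
o=arm.get_obs();print(o["eef_pos"])
w=snap("wrist");pickle.dump(w,open("w11.pkl","wb"))
for d in spot_in("w200",w)[:4]: print(d["uv"],d["score"],ray(w,d["uv"],30))
for z in (0,36,41,52): print(z,proj(w,(670,49,z)))
c=proj(w,(670,49,52))
prof(w,c[0],150,300)
prow(w,c[1]-8,int(c[0])-60,int(c[0])+60)
E
```

```text
[666.07096351  48.75691325 103.66006154]
[265.6, 379.8] 0.96 [655.35788531 -52.25084924  30.        ]
[328.7, 250.2] 0.7 [674.1217927   51.08037814  30.        ]
[228.9, 160.3] 0.68 [603.05678635  90.37802557  30.        ]
0 [321.0391107  238.77643608]
36 [321.6708179  254.71051937]
41 [321.77444654 257.32443195]
52 [322.01936729 263.5022746 ]
col 322.01936729031127 150:131,136,136 152:132,137,137 154:133,138,138 156:133,138,138 158:133,138,137 160:131,136,136 162:130,136,135 164:129,134,134 166:126,131,131 168:125,130,130 170:127,131,131 172:128,133,132 174:129,134,134 176:129,134,133 178:128,133,133 180:126,131,131 182:125,130,130 184:128,132,133 186:129,134,134 188:129,134,134 190:129,134,134 192:129,134,134 194:129,134,134 196:128,133,133 198:129,134,134 200:130,135,135 202:129,134,133 204:128,133,132 206:128,133,133 208:129,134,134 210:129,134,134 212:127,132,132 214:126,132,132 216:129,134,134 218:130,134,135 220:129,134,134 222:111,116,115 224:47,45,42 226:47,45,42 228:47,46,43 230:48,46,43 232:48,46,44 234:50,48,46 236:94,97,100 238:113,118,125 240:113,117,124 242:113,117,124 244:112,116,124 246:112,116,124 248:94,98,103 250:56,56,55 252:48,47,45 254:82,84,86 256:105,109,115 258:109,114,120 260:111,116,123 262:112,117,124 264:112,116,123 266:110,114,120 268:110,115,121 270:112,116,124 272:113,118,125 274:112,116,123 276:119,124,128 278:131,136,136 280:131,136,136 282:131,136,136 284:131,136,136 286:133,138,138 288:134,139,139 290:133,138,138 292:133,138,138 294:131,136,136 296:131,136,136 298:131,136,135
row 255.5022746049935 262:135 265:136 268:136 271:138 274:135 277:135 280:134 283:133 286:135 289:135 292:135 295:135 298:135 301:134 304:120 307:118 310:117 313:119 316:64 319:70 322:99 325:107 328:110 331:104 334:94 337:62 340:113 343:117 346:114 349:124 352:140 355:136 358:136 361:137 364:137 367:137 370:136 373:132 376:131 379:132
```

```bash
cat >> h.py <<'E'
from scipy.optimize import least_squares
def fit(w,p0,e,u,obs): # obs: list (radius along e, z, row); u: centre column at z of obs[0]
    def f(p):
        c=np.array(p); r=[proj(w,np.r_[c+a*e,z])[1]-v for a,z,v in obs]
        return r+[2*(proj(w,np.r_[c,obs[0][1]])[0]-u)]
    s=least_squares(f,p0);print("fit",s.x.round(1),"res",s.fun.round(1));return s.x
def ev(yaw): return np.array([-np.sin(np.radians(yaw)),np.cos(np.radians(yaw))])
E
python3 - <<'E'
from h import *
import pickle;w=pickle.load(open("w11.pkl","rb"))
e=ev(14.3)
c=fit(w,[670,49],e,327,[(8,52,253.3),(-8,52,277),(14,36,235),(14,0,222)])
o=arm.get_obs();print(o["eef_pos"]);go((*c,39),Rt(14.3),o)
E
```

```text
fit [673.1  48.4] res [-0.9  1.6 -0.2 -0.6  0. ]
[666.83504121  49.30534554 104.93664765]
shift [66.   5.7  2.4] turn [-0.1 -0.1 -0.2]
```

Request:
arm_command(plan=[{"x": 25, "y": 5.7, "z": 2.4, "rx": 0, "ry": 0, "rz": 0, "grip": 0.5}, {"x": 50, "y": 5.7, "z": 2.4, "rx": 0, "ry": 0, "rz": 0, "grip": 0.5}, {"x": 63, "y": 5.7, "z": 2.4, "rx": 0, "ry": 0, "rz": 0, "grip": 0.5}, {"x": 66, "y": 5.7, "z": 2.4, "rx": 0, "ry": 0, "rz": 0, "grip": 0.5}, {"x": 66, "y": 5.7, "z": 2.4, "rx": 0, "ry": 0, "rz": 0, "grip": 0.5}])

```text
time_s: 22.48
eef_pos: [673.5, 47.0, 39.2]
ee_rot: [0.436, 0.557, -0.434, 0.558]
wrist_force: [0.3, -0.6, 0.1]
opening: 0.499
```

Request:
arm_command(plan=[{"x": 0, "y": 0, "z": -1, "rx": 0, "ry": 0, "rz": 0, "grip": 0.25}, {"x": 0, "y": 0, "z": -1, "rx": 0, "ry": 0, "rz": 0, "grip": 0}, {"x": 0, "y": 0, "z": -1, "rx": 0, "ry": 0, "rz": 0, "grip": 0}, {"x": 0, "y": 0, "z": -1, "rx": 0, "ry": 0, "rz": 0, "grip": 0}, {"x": -3, "y": 0, "z": -1, "rx": 0, "ry": 0, "rz": 0, "grip": 0}, {"x": -20, "y": 0, "z": -1, "rx": 0, "ry": 0, "rz": 0, "grip": 0}, {"x": -60, "y": 0, "z": -1, "rx": 0, "ry": 0, "rz": 0, "grip": 0}, {"x": -90, "y": 0, "z": -1, "rx": 0, "ry": 0, "rz": 0, "grip": 0}])

```text
time_s: 23.48
eef_pos: [673.0, 47.4, 130.7]
ee_rot: [0.436, 0.557, -0.434, 0.558]
wrist_force: [0.8, 0.2, -1.5]
opening: 0.15
```

```bash
python3 - <<'E'
from h import *
o=arm.get_obs();print(o["eef_pos"],o["wrist_force"])
go((596.2,293,150),Rt(14.3),o)
E
```

```text
[673.00682175  47.37929628 130.65360825] [ 0.80998512  0.21472259 -1.51306099]
shift [ -19.3  -14.6 -256.9] turn [-0.2 -0.  -0.2]
```

Request:
arm_command(plan=[{"x": -10, "y": -1, "z": -30, "rx": 0, "ry": 0, "rz": 0, "grip": 0}, {"x": -19, "y": -4, "z": -75, "rx": 0, "ry": 0, "rz": 0, "grip": 0}, {"x": -19, "y": -7, "z": -125, "rx": 0, "ry": 0, "rz": 0, "grip": 0}, {"x": -19, "y": -10, "z": -175, "rx": 0, "ry": 0, "rz": 0, "grip": 0}, {"x": -19, "y": -13, "z": -220, "rx": 0, "ry": 0, "rz": 0, "grip": 0}, {"x": -19, "y": -14, "z": -248, "rx": 0, "ry": 0, "rz": 0, "grip": 0}, {"x": -19, "y": -14.6, "z": -257, "rx": 0, "ry": 0, "rz": 0, "grip": 0}, {"x": -19, "y": -14.6, "z": -257, "rx": 0, "ry": 0, "rz": 0, "grip": 0}])

```text
time_s: 24.48
eef_pos: [595.8, 293.0, 147.9]
ee_rot: [0.435, 0.557, -0.434, 0.558]
wrist_force: [0.7, -0.4, -1.3]
opening: 0.147
```

```bash
python3 - <<'E'
from h import *
import pickle
w0=snap("wrist")
o=arm.get_obs();print(o["eef_pos"],o["wrist_force"]);w=snap("wrist");pickle.dump(w,open("w12.pkl","wb"))
go((596.5,292.6,150),Rt(14.3),o)
e=ev(14.3);z=o["eef_pos"][2]
for n,r,h in [("base near",14,-39),("bodytop near",14,-3),("knobtop near",8,13),("knobtop far",-8,13)]: print(n,proj(w,np.r_[o["eef_pos"][:2]+r*e,z+h]))
for n,r,zz in [("w500 knob near",11,84),("w500 knobtop far",-11,84),("w500 body near",19,66)]: print(n,proj(w,np.r_[np.array([582.4,347.8])+r*e,zz]))
for n,r,zz in [("well rim near",16,62),("well rim outer near",18,64)]: print(n,proj(w,np.r_[np.array([596.5,292.6])+r*e,zz]))
prof(w,317,110,300)
prow(w,238,270,365);prow(w,222,270,365)
E
```

```text
[596.04511836 292.33941476 147.73835607] [ 1.23879197  0.25976695 -1.27833636]
shift [-2.3  0.5 -0.1] turn [-0.2  0.  -0.1]
base near [314.92000584 245.19703074]
bodytop near [314.58129219 269.44997806]
knobtop near [314.46216705 298.15825608]
knobtop far [314.67904478 334.22190968]
w500 knob near [315.45849033 138.4922938 ]
w500 knobtop far [315.64208947 178.59074391]
w500 body near [315.47434617 124.29831466]
well rim near [315.97133702 221.12861466]
well rim outer near [315.95383921 218.8062167 ]
col 317 110:110,77,51 112:109,77,51 114:108,76,50 116:107,74,49 118:103,70,41 120:97,66,38 122:51,32,20 124:81,81,88 126:119,123,130 128:120,124,132 130:119,124,131 132:119,124,131 134:118,123,130 136:118,122,129 138:105,109,114 140:115,119,124 142:121,125,133 144:122,126,134 146:123,127,135 148:122,126,133 150:120,124,132 152:118,123,130 154:117,121,129 156:118,122,129 158:123,128,135 160:125,130,137 162:124,129,136 164:123,127,135 166:121,126,133 168:122,127,134 170:122,128,134 172:124,128,136 174:122,126,133 176:111,115,121 178:116,120,127 180:118,123,129 182:118,123,130 184:118,123,13
[... 557 characters left out ...]
7 268:87,87,89 270:122,126,134 272:122,127,134 274:121,126,133 276:121,126,133 278:121,126,133 280:121,126,133 282:122,127,134 284:113,118,124 286:59,57,56 288:51,49,46 290:52,50,48 292:53,52,48 294:53,51,48 296:80,80,80 298:118,122,129
row 238 270:81 273:80 276:80 279:81 282:80 285:80 288:80 291:78 294:38 297:72 300:70 303:69 306:73 309:70 312:71 315:70 318:77 321:74 324:71 327:72 330:66 333:71 336:64 339:55 342:80 345:82 348:82 351:81 354:81 357:82 360:81 363:81
row 222 270:69 273:68 276:69 279:68 282:69 285:68 288:69 291:69 294:69 297:69 300:69 303:70 306:70 309:72 312:73 315:75 318:72 321:74 324:71 327:72 330:69 333:71 336:70 339:70 342:70 345:70 348:70 351:69 354:71 357:71 360:71 363:70
```

```bash
python3 - <<'E'
from h import *
import pickle
w=pickle.load(open("w12.pkl","rb"))
for v in (232,238):
  g=w["color"][v].astype(int);print(v,[u for u in range(285,350) if g[u,2]>g[u,0]+15][::1][0],[u for u in range(285,350) if g[u,2]>g[u,0]+15][-1])
prow(w,262,270,365,1);prow(w,248,270,365,1)
for z in (147.7-39,147.7-3): print(proj(w,(596.05,292.34,z)))
E
```

```text
232 297 336
238 296 336
row 262 270:81 273:82 276:80 279:80 282:82 285:80 288:80 291:63 294:49 297:49 300:52 303:52 306:51 309:52 312:51 315:51 318:51 321:51 324:52 327:51 330:52 333:51 336:49 339:49 342:79 345:79 348:77 351:79 354:79 357:79 360:78 363:78
row 248 270:81 273:82 276:81 279:82 282:83 285:82 288:82 291:78 294:29 297:31 300:36 303:57 306:52 309:50 312:50 315:50 318:51 321:50 324:50 327:58 330:57 333:30 336:31 339:42 342:81 345:82 348:82 351:82 354:81 357:81 360:82 363:81
[315.06346537 270.03255888]
[314.76397397 299.06275941]
```

In-hand edges match the model (base edge at row 245, rim at 221) and everything is centred within 0.5 mm. w500 in its well also projects where it should. I'll lower w200.

Request:
arm_command(plan=[{"x": 15, "y": 0.4, "z": 0, "rx": 0, "ry": 0, "rz": 0, "grip": 0}, {"x": 32, "y": 0.4, "z": 0, "rx": 0, "ry": 0, "rz": 0, "grip": 0}, {"x": 40, "y": 0.4, "z": 0, "rx": 0, "ry": 0, "rz": 0, "grip": 0}, {"x": 45, "y": 0.4, "z": 0, "rx": 0, "ry": 0, "rz": 0, "grip": 0}, {"x": 50, "y": 0.4, "z": 0, "rx": 0, "ry": 0, "rz": 0, "grip": 0}, {"x": 54, "y": 0.4, "z": 0, "rx": 0, "ry": 0, "rz": 0, "grip": 0}])

```text
time_s: 25.32
eef_pos: [596.4, 293.4, 93.5]
ee_rot: [0.436, 0.557, -0.434, 0.558]
wrist_force: [-0.3, -0.4, -1.5]
opening: 0.148
```

Request:
arm_command(plan=[{"x": 5, "y": 0, "z": 0, "rx": 0, "ry": 0, "rz": 0, "grip": 0}, {"x": 11, "y": 0, "z": 0, "rx": 0, "ry": 0, "rz": 0, "grip": 0}, {"x": 17, "y": 0, "z": 0, "rx": 0, "ry": 0, "rz": 0, "grip": 0}, {"x": 20, "y": 0, "z": 0, "rx": 0, "ry": 0, "rz": 0, "grip": 0}, {"x": 20, "y": 0, "z": 0, "rx": 0, "ry": 0, "rz": 0, "grip": 0}])

```text
time_s: 25.95
eef_pos: [596.1, 293.2, 73.1]
ee_rot: [0.435, 0.557, -0.434, 0.558]
wrist_force: [0.6, -0.3, -1.8]
opening: 0.156
```

Request:
arm_command(plan=[{"x": 1, "y": 0, "z": 0, "rx": 0, "ry": 0, "rz": 0, "grip": 0}, {"x": 2, "y": 0, "z": 0, "rx": 0, "ry": 0, "rz": 0, "grip": 0}, {"x": 2, "y": 0, "z": 0, "rx": 0, "ry": 0, "rz": 0, "grip": 0}])

```text
time_s: 26.32
eef_pos: [596.3, 293.3, 71.5]
ee_rot: [0.436, 0.557, -0.434, 0.558]
wrist_force: [0.6, 0.1, -2.3]
opening: 0.15
```

Request:
arm_command(plan=[{"x": 1, "y": 0, "z": 0, "rx": 0, "ry": 0, "rz": 0, "grip": 0}, {"x": 1, "y": 0, "z": 0, "rx": 0, "ry": 0, "rz": 0, "grip": 0}])

```text
time_s: 26.58
eef_pos: [596.2, 293.3, 70.4]
ee_rot: [0.436, 0.557, -0.434, 0.558]
wrist_force: [0.0, 0.9, -2.6]
opening: 0.15
```

Request:
arm_command(plan=[{"x": 1, "y": 0, "z": 0, "rx": 0, "ry": 0, "rz": 0, "grip": 0}, {"x": 1, "y": 0, "z": 0, "rx": 0, "ry": 0, "rz": 0, "grip": 0}])

```text
time_s: 26.82
eef_pos: [596.4, 293.3, 69.6]
ee_rot: [0.436, 0.557, -0.434, 0.558]
wrist_force: [-0.1, 0.3, -1.2]
opening: 0.153
```

Request:
arm_command(plan=[{"x": 1, "y": 0, "z": 0, "rx": 0, "ry": 0, "rz": 0, "grip": 0}, {"x": 1, "y": 0, "z": 0, "rx": 0, "ry": 0, "rz": 0, "grip": 0}])

```text
time_s: 27.08
eef_pos: [596.5, 293.4, 69.6]
ee_rot: [0.436, 0.557, -0.434, 0.558]
wrist_force: [-1.6, -2.2, 4.7]
opening: 0.146
```

Contact is at 69.6, as expected. I'll ease off, release and rise.

Request:
arm_command(plan=[{"x": -0.6, "y": 0, "z": 0, "rx": 0, "ry": 0, "rz": 0, "grip": 0}, {"x": -0.6, "y": 0, "z": 0, "rx": 0, "ry": 0, "rz": 0, "grip": 0.25}, {"x": -0.6, "y": 0, "z": 0, "rx": 0, "ry": 0, "rz": 0, "grip": 0.5}, {"x": -0.6, "y": 0, "z": 0, "rx": 0, "ry": 0, "rz": 0, "grip": 0.5}, {"x": -20, "y": 0, "z": 0, "rx": 0, "ry": 0, "rz": 0, "grip": 0.5}, {"x": -60, "y": 0, "z": 0, "rx": 0, "ry": 0, "rz": 0, "grip": 0.5}, {"x": -75, "y": 0, "z": 0, "rx": 0, "ry": 0, "rz": 0, "grip": 0.5}])

```text
time_s: 27.95
eef_pos: [597.6, 293.7, 146.0]
ee_rot: [0.437, 0.557, -0.433, 0.559]
wrist_force: [-0.1, 0.4, 0.2]
opening: 0.499
```

```bash
python3 - <<'E'
from h import *
import pickle
o=arm.get_obs();print(o["eef_pos"],o["wrist_force"])
w=snap("wrist");pickle.dump(w,open("w13.pkl","wb"))
go((650,-60.5,100),Rt(14.3),o)
E
```

```text
[597.58457835 293.73884341 145.95257742] [-0.05984842  0.41452156  0.24296029]
shift [ 45.4 -35.8 356.4] turn [-0.2 -0.1 -0.4]
```

Request:
arm_command(plan=[{"x": 0, "y": -5, "z": 60, "rx": 0, "ry": 0, "rz": 0, "grip": 0.5}, {"x": 0, "y": -11, "z": 120, "rx": 0, "ry": 0, "rz": 0, "grip": 0.5}, {"x": 0, "y": -17, "z": 180, "rx": 0, "ry": 0, "rz": 0, "grip": 0.5}, {"x": 0, "y": -23, "z": 240, "rx": 0, "ry": 0, "rz": 0, "grip": 0.5}, {"x": 10, "y": -29, "z": 300, "rx": 0, "ry": 0, "rz": 0, "grip": 0.5}, {"x": 30, "y": -34, "z": 345, "rx": 0, "ry": 0, "rz": 0, "grip": 0.5}, {"x": 44, "y": -36, "z": 356, "rx": 0, "ry": 0, "rz": 0, "grip": 0.5}, {"x": 45, "y": -36, "z": 356, "rx": 0, "ry": 0, "rz": 0, "grip": 0.5}])

```text
time_s: 29.0
eef_pos: [646.4, -60.8, 95.9]
ee_rot: [0.435, 0.558, -0.435, 0.556]
wrist_force: [-1.1, -0.1, 0.8]
opening: 0.498
```

```bash
python3 - <<'E'
from h import *
import pickle
w=snap("wrist")
o=arm.get_obs();print(o["eef_pos"]);w=snap("wrist");pickle.dump(w,open("w14.pkl","wb"))
for d in spot_in("w100",w)[:3]: print(d["uv"],d["score"],ray(w,d["uv"],26))
c=proj(w,(650,-60.5,44));print(c);e=ev(14.3)
for r,z in [(11,0),(11,30),(6.5,44),(-6.5,44)]: print(r,z,proj(w,np.r_[np.array([650,-60.5])+r*e,z]))
prof(w,c[0],205,300,1)
prow(w,c[1]-6,int(c[0])-50,int(c[0])+50,1)
E
```

```text
[647.00665292 -59.81782558  96.83964246]
[322.1, 253.2] 0.85 [651.17513045 -59.53161271  26.        ]
[237.6, 69.6] 0.67 [580.44020977  31.07000575  26.        ]
[302.3, 1.7] 0.58 [607.05688001  71.20221309  26.        ]
[320.10696829 263.95802936]
11 0 [319.62456933 227.07139689]
11 30 [319.92873398 238.99438636]
6.5 44 [320.10282799 253.23605295]
-6.5 44 [320.11103873 274.49911858]
col 320.10696828522975 205:134,138,138 207:131,136,136 209:128,133,133 211:129,134,134 213:128,133,132 215:127,132,132 217:127,133,133 219:127,131,131 221:123,127,127 223:121,125,125 225:124,128,129 227:127,132,131 229:111,115,114 231:47,45,42 233:45,44,40 235:46,44,41 237:46,44,42 239:44,42,39 241:75,77,79 243:110,114,120 245:109,114,120 247:108,112,119 249:107,112,118 251:94,98,104 253:45,44,42 255:56,55,53 257:102,104,110 259:109,113,120 261:105,109,117 263:106,111,117 265:108,112,119 267:108,113,120 269:110,115,122 271:112,116,123 273:112,116,122 275:120,124,126 277:125,130,130 279:126,130,130 281:125,130,130 283:126,131,131 285:126,132,131 287:127,131,132 289:125,130,129 291:125,130,130 293:128,133,132 295:130,135,135 297:127,132,132 299:121,126,126
row 257.9580293615927 270:130 273:131 276:128 279:124 282:124 285:131 288:131 291:131 294:131 297:131 300:128 303:130 306:120 309:112 312:114 315:58 318:81 321:107 324:109 327:107 330:76 333:69 336:116 339:115 342:130 345:132 348:133 351:128 354:128 357:130 360:130 363:128 366:129 369:131
```

```bash
python3 - <<'E'
from h import *
import pickle;w=pickle.load(open("w14.pkl","rb"))
c=fit(w,[650,-60],ev(14.3),323.2,[(6.5,44,255),(-6.5,44,275.3),(11,30,240.2),(11,0,229)])
o=arm.get_obs();print(o["eef_pos"]);go((*c,33),Rt(14.3),o)
E
```

```text
fit [652.  -60.9] res [-0.3  0.6  0.2 -0.7 -0. ]
[648.06718193 -59.14127504  98.39160234]
shift [65.4  3.2  2.8] turn [-0.1 -0.1 -0.1]
```

Request:
arm_command(plan=[{"x": 25, "y": 3, "z": 2.8, "rx": 0, "ry": 0, "rz": 0, "grip": 0.5}, {"x": 48, "y": 3, "z": 2.8, "rx": 0, "ry": 0, "rz": 0, "grip": 0.45}, {"x": 62, "y": 3, "z": 2.8, "rx": 0, "ry": 0, "rz": 0, "grip": 0.4}, {"x": 65, "y": 3, "z": 2.8, "rx": 0, "ry": 0, "rz": 0, "grip": 0.4}, {"x": 65, "y": 3, "z": 2.8, "rx": 0, "ry": 0, "rz": 0, "grip": 0.4}, {"x": 65, "y": 3, "z": 2.8, "rx": 0, "ry": 0, "rz": 0, "grip": 0.4}])

```text
time_s: 29.9
eef_pos: [652.6, -62.8, 34.2]
ee_rot: [0.436, 0.557, -0.434, 0.558]
wrist_force: [0.3, -0.1, 0.5]
opening: 0.4
```

Request:
arm_command(plan=[{"x": 1, "y": 0, "z": -2, "rx": 0, "ry": 0, "rz": 0, "grip": 0.25}, {"x": 1, "y": 0, "z": -2, "rx": 0, "ry": 0, "rz": 0, "grip": 0}, {"x": 1, "y": 0, "z": -2, "rx": 0, "ry": 0, "rz": 0, "grip": 0}, {"x": 1, "y": 0, "z": -2, "rx": 0, "ry": 0, "rz": 0, "grip": 0}, {"x": -2, "y": 0, "z": -2, "rx": 0, "ry": 0, "rz": 0, "grip": 0}, {"x": -20, "y": 0, "z": -2, "rx": 0, "ry": 0, "rz": 0, "grip": 0}, {"x": -60, "y": 0, "z": -2, "rx": 0, "ry": 0, "rz": 0, "grip": 0}, {"x": -100, "y": 0, "z": -2, "rx": 0, "ry": 0, "rz": 0, "grip": 0}])

```text
time_s: 30.9
eef_pos: [650.9, -60.9, 134.9]
ee_rot: [0.436, 0.557, -0.434, 0.558]
wrist_force: [0.2, -0.4, -1.0]
opening: 0.11
```

```bash
python3 - <<'E'
from h import *
o=arm.get_obs();print(o["eef_pos"],o["wrist_force"])
go((609,245.1,140),Rt(14.3),o)
E
```

```text
[650.90742019 -60.90877952 134.8626696 ] [ 0.2367344  -0.39283244 -0.99894005]
shift [  -4.9   33.9 -307. ] turn [-0.2 -0.  -0.1]
```

Request:
arm_command(plan=[{"x": -5, "y": 5, "z": -45, "rx": 0, "ry": 0, "rz": 0, "grip": 0}, {"x": -5, "y": 11, "z": -100, "rx": 0, "ry": 0, "rz": 0, "grip": 0}, {"x": -5, "y": 17, "z": -155, "rx": 0, "ry": 0, "rz": 0, "grip": 0}, {"x": -5, "y": 23, "z": -210, "rx": 0, "ry": 0, "rz": 0, "grip": 0}, {"x": -5, "y": 29, "z": -262, "rx": 0, "ry": 0, "rz": 0, "grip": 0}, {"x": -5, "y": 33, "z": -298, "rx": 0, "ry": 0, "rz": 0, "grip": 0}, {"x": -5, "y": 34, "z": -307, "rx": 0, "ry": 0, "rz": 0, "grip": 0}, {"x": -5, "y": 34, "z": -307, "rx": 0, "ry": 0, "rz": 0, "grip": 0}])

```text
time_s: 31.9
eef_pos: [609.3, 245.2, 139.0]
ee_rot: [0.435, 0.557, -0.434, 0.558]
wrist_force: [0.5, 0.7, -1.5]
opening: 0.11
```

```bash
python3 - <<'E'
from h import *
import pickle
w=snap("wrist")
o=arm.get_obs();p=o["eef_pos"];print(p,o["wrist_force"]);w=snap("wrist");pickle.dump(w,open("w15.pkl","wb"))
go((608.6,245.1,69),Rt(14.3),o)
e=ev(14.3);c=np.array([608.6,245.1])
for n,r,h in [("base near",11,-33),("bodytop near",11,-3),("knobtop near",6.5,11)]: print(n,proj(w,np.r_[p[:2]+r*e,p[2]+h]))
for n,r,zz in [("rim near",13,62),("outer",15,64)]: print(n,proj(w,np.r_[c+r*e,zz]))
d=np.array([596.5,292.6])
for n,r,zz in [("w200 body near",14,66),("w200 knob near",8,82),("w200 knob far",-8,82)]: print(n,proj(w,np.r_[d+r*e,zz]))
prof(w,317,130,305,1)
u=[]
for v in (232,238,244):
  g=w["color"][v].astype(int);b=[u for u in range(285,350) if g[u,2]>g[u,0]+15];print(v,b[:1],b[-1:])
prow(w,242,280,352,1);prow(w,262,280,352,1)
E
```

```text
[609.50803871 244.37716274 138.84576645] [ 0.4404806  -0.15517153 -0.45836506]
shift [69.8 -0.9 -0.9] turn [-0.2  0.  -0.1]
base near [314.89658306 254.16980907]
bodytop near [314.61845143 275.92580557]
knobtop near [314.51222141 299.43319286]
rim near [314.03826113 227.77772565]
outer [313.99925741 225.44667412]
w200 body near [313.50584783 145.83647369]
w200 knob near [313.34662111 158.06174002]
w200 knob far [313.52974249 187.5921311 ]
col 317 130:106,75,50 132:104,72,48 134:101,70,45 136:98,68,45 138:99,68,45 140:98,67,37 142:90,67,50 144:112,115,121 146:123,128,136 148:123,127,135 150:123,128,135 152:124,129,137 154:108,112,118 156:96,98,102 158:121,126,133 160:121,126,133 162:120,125,132 164:125,130,137 166:124,129,136 168:122,127,134 170:120,125,133 172:122,127,133 174:124,128,136 176:125,130,137 178:125,129,137 180:124,129,135 182:120,124,131 184:120,125,131 186:123,128,135 188:122,127,134 190:87,87,89 192:49,30,15 194:49,30,18 196:91,61,35 198:112,77,46 200:112,78,51 202:114,80,54 204:113,79,52 206:112,78,51 208:111,78,52 210:112,79,53 212:111,77,52 214:107,75,50 216:107,75,
[... 312 characters left out ...]
,52,49 264:55,53,49 266:52,50,47 268:53,50,49 270:54,52,49 272:53,51,47 274:53,52,49 276:51,50,47 278:73,73,73 280:122,126,133 282:123,128,135 284:123,127,135 286:123,128,135 288:124,129,136 290:124,129,136 292:86,88,91 294:51,49,45 296:51,50,46 298:54,53,50 300:57,54,50 302:95,96,99 304:124,128,136
232 [303] [326]
238 [298] [332]
244 [298] [331]
row 242 280:87 283:87 286:86 289:88 292:85 295:63 298:68 301:69 304:75 307:69 310:70 313:72 316:77 319:77 322:76 325:78 328:71 331:68 334:59 337:87 340:87 343:89 346:88 349:88
row 262 280:84 283:84 286:84 289:84 292:85 295:84 298:78 301:55 304:47 307:49 310:51 313:53 316:50 319:51 322:52 325:54 328:53 331:64 334:79 337:81 340:80 343:79 346:79 349:80
```

w100's in-hand edges are about 2 px low, roughly 1 mm toward -e. I'll correct z by -2 and y by -0.6 and lower.

Request:
arm_command(plan=[{"x": 12, "y": -0.6, "z": -2, "rx": 0, "ry": 0, "rz": 0, "grip": 0}, {"x": 28, "y": -0.6, "z": -2, "rx": 0, "ry": 0, "rz": 0, "grip": 0}, {"x": 36, "y": -0.6, "z": -2, "rx": 0, "ry": 0, "rz": 0, "grip": 0}, {"x": 36, "y": -0.6, "z": -2, "rx": 0, "ry": 0, "rz": 0, "grip": 0}])

```text
time_s: 32.5
eef_pos: [607.4, 246.5, 101.0]
ee_rot: [0.435, 0.558, -0.435, 0.557]
wrist_force: [-1.0, -0.2, -1.0]
opening: 0.111
```

```bash
python3 - <<'E'
from h import *
w=snap("wrist");o=arm.get_obs();p=o["eef_pos"];print(p)
go((np.array([608.3,245.1])+1.1*ev(14.3)).tolist()+[69],Rt(14.3),o)
E
```

```text
[607.93378738 246.74622589 101.79680453]
shift [32.8 -0.1  0.6] turn [-0.2 -0.  -0.1]
```

Base is about 4 mm above the block top and aligned. I'll descend.

Request:
arm_command(plan=[{"x": 4, "y": 0, "z": 0.5, "rx": 0, "ry": 0, "rz": 0, "grip": 0}, {"x": 8, "y": 0, "z": 0.5, "rx": 0, "ry": 0, "rz": 0, "grip": 0}, {"x": 12, "y": 0, "z": 0.5, "rx": 0, "ry": 0, "rz": 0, "grip": 0}, {"x": 14, "y": 0, "z": 0.5, "rx": 0, "ry": 0, "rz": 0, "grip": 0}])

```text
time_s: 33.05
eef_pos: [608.2, 246.5, 88.1]
ee_rot: [0.435, 0.557, -0.434, 0.558]
wrist_force: [-0.5, -0.3, -0.9]
opening: 0.114
```

Request:
arm_command(plan=[{"x": 4, "y": 0, "z": 0, "rx": 0, "ry": 0, "rz": 0, "grip": 0}, {"x": 9, "y": 0, "z": 0, "rx": 0, "ry": 0, "rz": 0, "grip": 0}, {"x": 13, "y": 0, "z": 0, "rx": 0, "ry": 0, "rz": 0, "grip": 0}, {"x": 15, "y": 0, "z": 0, "rx": 0, "ry": 0, "rz": 0, "grip": 0}, {"x": 15, "y": 0, "z": 0, "rx": 0, "ry": 0, "rz": 0, "grip": 0}])

```text
time_s: 33.67
eef_pos: [608.3, 246.5, 73.2]
ee_rot: [0.435, 0.557, -0.434, 0.558]
wrist_force: [0.1, 0.0, -0.5]
opening: 0.112
```

Request:
arm_command(plan=[{"x": 1, "y": 0, "z": 0, "rx": 0, "ry": 0, "rz": 0, "grip": 0}, {"x": 1, "y": 0, "z": 0, "rx": 0, "ry": 0, "rz": 0, "grip": 0}])

```text
time_s: 33.92
eef_pos: [608.5, 246.6, 72.6]
ee_rot: [0.436, 0.557, -0.434, 0.558]
wrist_force: [-0.4, -0.1, -0.1]
opening: 0.111
```

Request:
arm_command(plan=[{"x": 1, "y": 0, "z": 0, "rx": 0, "ry": 0, "rz": 0, "grip": 0}, {"x": 1, "y": 0, "z": 0, "rx": 0, "ry": 0, "rz": 0, "grip": 0}])

```text
time_s: 34.17
eef_pos: [608.4, 246.5, 71.4]
ee_rot: [0.436, 0.557, -0.434, 0.558]
wrist_force: [0.7, -0.6, -0.6]
opening: 0.111
```

Request:
arm_command(plan=[{"x": 1, "y": 0, "z": 0, "rx": 0, "ry": 0, "rz": 0, "grip": 0}, {"x": 1, "y": 0, "z": 0, "rx": 0, "ry": 0, "rz": 0, "grip": 0}])

```text
time_s: 34.42
eef_pos: [608.4, 246.5, 70.3]
ee_rot: [0.436, 0.557, -0.434, 0.558]
wrist_force: [-0.9, 0.2, -1.3]
opening: 0.106
```

Request:
arm_command(plan=[{"x": 1, "y": 0, "z": 0, "rx": 0, "ry": 0, "rz": 0, "grip": 0}, {"x": 1, "y": 0, "z": 0, "rx": 0, "ry": 0, "rz": 0, "grip": 0}])

```text
time_s: 34.67
eef_pos: [608.4, 246.5, 69.4]
ee_rot: [0.436, 0.557, -0.434, 0.558]
wrist_force: [0.4, 0.2, -0.9]
opening: 0.111
```

Request:
arm_command(plan=[{"x": 1, "y": 0, "z": 0, "rx": 0, "ry": 0, "rz": 0, "grip": 0}, {"x": 1, "y": 0, "z": 0, "rx": 0, "ry": 0, "rz": 0, "grip": 0}])

```text
time_s: 34.92
eef_pos: [608.5, 246.6, 68.8]
ee_rot: [0.436, 0.557, -0.434, 0.558]
wrist_force: [-0.4, -1.3, 2.4]
opening: 0.112
```

Request:
arm_command(plan=[{"x": 0.7, "y": 0, "z": 0, "rx": 0, "ry": 0, "rz": 0, "grip": 0}, {"x": 0.7, "y": 0, "z": 0, "rx": 0, "ry": 0, "rz": 0, "grip": 0}])

```text
time_s: 35.17
eef_pos: [608.6, 246.6, 68.8]
ee_rot: [0.436, 0.557, -0.434, 0.558]
wrist_force: [-1.9, -0.2, 6.1]
opening: 0.109
```

Floor contact at 68.8, against an expected 69. I'll release, rise and go to a look pose.

Request:
arm_command(plan=[{"x": -1, "y": 0, "z": 0, "rx": 0, "ry": 0, "rz": 0, "grip": 0}, {"x": -1, "y": 0, "z": 0, "rx": 0, "ry": 0, "rz": 0, "grip": 0.25}, {"x": -1, "y": 0, "z": 0, "rx": 0, "ry": 0, "rz": 0, "grip": 0.5}, {"x": -1, "y": 0, "z": 0, "rx": 0, "ry": 0, "rz": 0, "grip": 0.5}, {"x": -20, "y": 0, "z": 0, "rx": 0, "ry": 0, "rz": 0, "grip": 0.5}, {"x": -70, "y": 0, "z": 0, "rx": 0, "ry": 0, "rz": 0, "grip": 0.5}, {"x": -110, "y": 0, "z": 0, "rx": 0, "ry": 0, "rz": 0, "grip": 0.5}, {"x": -160, "y": 0, "z": -60, "rx": 0, "ry": 0, "rz": 0, "grip": 0.5}])

```text
time_s: 36.17
eef_pos: [597.6, 290.8, 219.3]
ee_rot: [0.437, 0.556, -0.436, 0.557]
wrist_force: [1.2, 0.6, -0.2]
opening: 0.502
```

Request:
arm_command(plan=[{"x": 0, "y": -50, "z": -20, "rx": 0, "ry": 0, "rz": 0, "grip": 0.5}, {"x": 0, "y": -100, "z": -20, "rx": 0, "ry": 0, "rz": 0, "grip": 0.5}, {"x": 0, "y": -150, "z": -20, "rx": 0, "ry": 0, "rz": 0, "grip": 0.5}, {"x": 0, "y": -180, "z": -20, "rx": 0, "ry": 0, "rz": 0, "grip": 0.5}, {"x": 0, "y": -180, "z": -20, "rx": 0, "ry": 0, "rz": 0, "grip": 0.5}, {"x": 0, "y": -180, "z": -20, "rx": 0, "ry": 0, "rz": 0, "grip": 0.5}])

```text
time_s: 36.92
eef_pos: [417.9, 268.8, 217.8]
ee_rot: [0.436, 0.557, -0.434, 0.558]
wrist_force: [0.8, -0.4, 1.0]
opening: 0.499
```

```bash
python3 - <<'E'
from h import *
o=arm.get_obs();print(o["time_s"],o["eef_pos"],o["wrist_force"])
w=snap("wrist");s=snap("scene")
e=ev(14.3);W=np.array([582.4,347.8])
for n,k,top,base in [("w500",0,84,66),("w200",57,82,66),("w100",106,80,66)]:
    c=W-k*e;print(n,"wrist",proj(w,(*c,top)),"scene",proj(s,(*c,top)),proj(s,(*c,64)))
a=s["color"][270:375,310:500,::-1];b=w["color"][60:380,340:640,::-1]
a=cv2.resize(a,None,fx=4,fy=4,interpolation=cv2.INTER_CUBIC)[:,:760]
u=proj(w,(*(W-50*e),70)).astype(int);print(u)
x0=int(np.clip(u[0]-100,0,440));y0=int(np.clip(u[1]-100,0,320))
b=cv2.resize(w["color"][y0:y0+160,x0:x0+200,::-1],None,fx=2,fy=2)
im=np.zeros((600,800,3),np.uint8);sa=cv2.resize(a,(500,276));im[:276,:500]=sa;im[280:600,:400]=b
cv2.imwrite("pics/end.png",im)
E
```

```text
36.925 [417.92644841 268.80135538 217.84931042] [ 0.79389141 -0.4498672   1.03881651]
w500 wrist [548.90054718 180.88054658] scene [463.95706763 316.41466418] [461.44191243 325.24171339]
w200 wrist [535.26387858 251.06346123] scene [425.50369814 307.70915162] [423.88795731 315.6224596 ]
w100 wrist [524.59728813 304.87511263] scene [393.82284464 300.66544881] [392.84395685 307.67069745]
[528 238]
```

View pics/end.png

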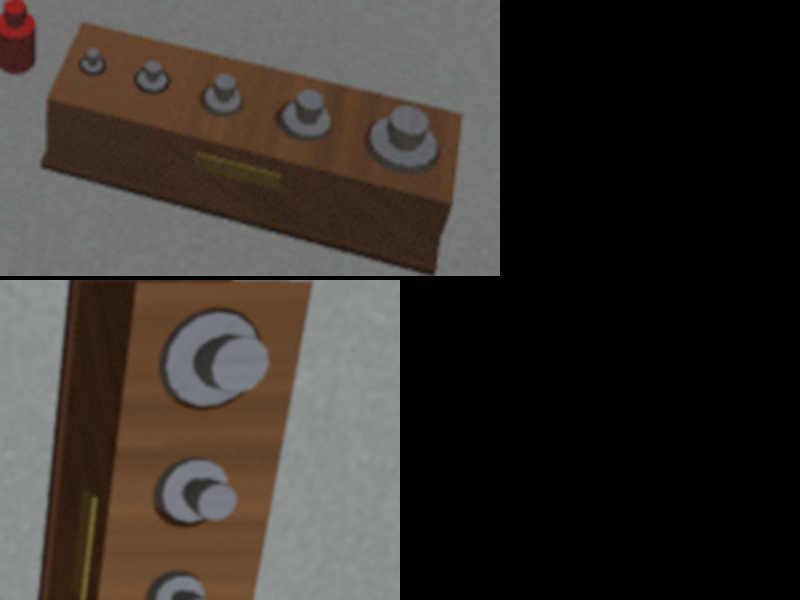

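All three weights stand upright and flush in their own wells in both views, each showing only a thin rim of body, its neck and its knob. The arm is clear of everything, so I'm handing in.

```bash
python3 -c "
from station import arm
print(arm.sign_off())"
```

```text
the job is handed in; nothing more can be done
None
```

I weighed the 500 g weight on the balance, put all three loose weights back in their own wells, and handed the job in at about 37 s of the 72 s allowed.

- **Weighing:** I stood w500 upright on the pan, about 2–3 mm from its centre. It stood there let go for about 3 s, and I pressed about 10 N on the pan before easing off.
- **Into the block:** I gripped each weight by the knob, lowered it until it touched the well floor, and only then let go. The highest contact force I read was 11 N.
- **Last checks:** The final scene and wrist views show all three upright and home, each with only a thin rim of body, its neck and its knob showing. w200 and w100 touched the floor within about 1 mm of the expected height.
- **Disagreements:**
  - My first knob measurement of w500 was about 4.5 mm off. I saw this in the wrist image and corrected it before lowering.
  - w500 touched the floor about 2 mm higher than calculated. The height repeated after a 3 mm lift and a small sideways shift, and the pictures show it home, so it probably slipped slightly in the grip.
- **Not checked:** I did not read the balance display. I never sent the arm near the cover, forceps, tube rack or red look-alikes with any contact, but I did not measure them again at the end.

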